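# Open the bread cabinet's drop flap onto its supports

### The arm

A 6-joint arm with a two-finger parallel gripper is mounted at the origin on the work surface. World frame = base frame: x ahead of the robot, y to its left, z up, the work surface at z = 0. Lengths are in mm, angles in rad, forces in N, time in s.
With the tool pointing down it reaches from about 275 to 850 mm from the base axis. Payload 19 kg.
Tool frame: the origin (TCP) lies between the finger pads; the fingertips stand 17 mm ahead of it and the grasp point (between the pads) lies 2 mm behind it (env.tcp_to_tips is the x of the fingertips in the tool frame, in mm); x points along the fingers, y is the direction in which the jaws open and shut, and the axes are right-handed (so a half turn about x gives the same grasp; the last joint's range is limited). The gripper opens to 85 mm and grips with 20 to 120 N. Pads are 22 mm wide; open, the fingers measure 114 mm over their backs; the gripper's body (76 mm by 85 mm) begins 54 mm behind the grasp point. The pads swing forward as they close: fully open they stand 13 mm farther back than shut.
Start: joints at [1.038, 0.15, 1.437, -0, 1.554, -0.134], TCP at [223.279, 529.843, 208.867] pointing down, gripper open.
Joint ranges: [-2.8, 2.8], [-0.68, 2.1], [0.12, 2.68], [-1.39, 4.53], [0.16, 2.79], [-2.81, 2.81]. Speed limits (rad/s): [1.89, 1.89, 2.22, 3.01, 3.01, 3.01].

### API

Orientations are given as a unit quaternion [w, x, y, z].
In Python, from station import env gives the robot as it stands.
- The arm moves only by the tool send_rows, never from a script. Its argument "moves" is a list of rows, each a list of 7 numbers: the shift along the world's x, y, z in m, then the turn, a rotation vector about the world's x, y, z in degrees, then the gripper's target within -1 to 1 (fully open at 1, half-way at 0, shut at -1). In form: [[dx, dy, dz, wx, wy, wz, claw], ...]. A call has 1 to 5 rows; each row shifts and turns the commanded pose from where the row before left it; what a row does not reach is not made up. A row lasts 1/8 s, in which the tool goes at most 62.5 mm and 10.7 degrees, less where a joint would pass 70% of its speed; a pose out of reach is approached as far as the arm can. A call is refused whole if a number of a shift passes 0.0625 or a number of a turn 10.7, either way. A call with a gripper value outside its range is refused whole. The fingers move at their own pace and stop on an object; "squeeze" is the grip in N (left out, the last holds). Time passes only in rows, so rows that do not move let the fingers close. It gives the time, the measured TCP pose, the force and the opening at its end, in the units of the state.
- env.get_state(): the state, without advancing time (a new reading comes with each control period).
- env.capture(name): name is "side" or "top" or "wrist"; returns (picture, depth): 480x640x3 uint8, red, green, blue; 480x640 float32, mm along the optical axis (not along the pixel's ray), 0 where there is no reading.
- env.get_calibration(name): a dict with "mtx" (3x3 intrinsics, pixels), "pose" (4x4, takes a point from camera to world coordinates). Camera axes: x right, y up, looking along -z (the intrinsics and any distortion apply to the point x, -y, -z); pixel columns grow to the right and rows downward; lengths in mm; the calibration is good to about 2 mm. A picture is of the moment at which its call begins: read the wrist's pose just before it. get_calibration takes no time and is no camera call; for the wrist camera it gives the pose at the moment of the call.
- env.job_done(): hands the job in, once; it reports no verdict.
Trained networks look in the newest picture that a camera, given by its name, has taken for a name from the list of things; names that differ only in an ending like _2 or _b are one class to them, and where a whole thing is asked for, a point or a joint stands for the part that bears it (a point fixed in the world has none). Each returns a list of dicts, best first, with "confidence" (0 to 1); they miss things now and then, are a little off and sometimes report something else, mostly with a low value. They report only what shows in the picture. A call takes as long as a camera call.
- env.recognise(camera, target): "centre" ([x, y, z] in mm, in the coordinates of the camera as it stood for that picture, good to about 4 mm: the middle of the surface that is visible of it).
- env.masks_of(camera, target): "mask" (480x640 bool, what is visible of it).
The state is a dict: "time_s": time; "q": joint angles; "qd": joint speeds; "joint_torque": joint torques, N m; "eef_pos": TCP position; "eef_rot": TCP orientation; "ft_force": force on the tool from outside, world axes, zero at the start; "moment": the same for the moment, N m; "gripper_width": opening from 0.0 (shut) to 1.0 (fully open).
Only numpy, scipy, OpenCV 4.12 (cv2) and the standard library are available. Lean on these libraries where they do the work, as an engineer would, in place of code of your own. Each camera call takes 0.05 s, during which the arm holds its last target.

### The job

Open the bread cabinet for breakfast: pull both slide-out supports all the way out, and only then bring the drop flap over and lower it gently, without letting it drop, until it lies level on both supports. Leave both supports fully out, and do not disturb the crockery, jars and tongs around it.

Things in the scene. Friction and masses are not known exactly. Their poses are not given: they have to be found in the camera images.
- cabinet: fixed bread cabinet of light wood, 340 mm wide, 270 deep, top board at 230. Origin on the counter straight below the middle of the flap's hinge line, at the front; its x axis points into the cabinet (away from who opens it), y left seen from the robot, z up. A flush drawer (236 mm wide, no part of this job) lies between the two supports.
- knob_left (a point): centre of the knob head of the left support, a dark bar 22 mm wide, 44 high, top 104 mm above the counter, 140 mm left of the cabinet's middle. Steel head 28 mm across, 22 long, on a neck 16 mm across, 22 long; axis along the cabinet's x, 80 mm above the counter, head centre 35 mm in front of the hinge line when pushed in. Clear at both sides; the flap leans back above. Moves with the support.
- knob_right (a point): the same for the right support, 140 mm right of the cabinet's middle
- support_left (a joint): how far the left support is pulled out towards the robot (along the cabinet's -x), m: 0 pushed in, 0.12 fully out against its stop. About 3 N moves it; it stays where it is left.
- support_right (a joint): the same for the right support
- flap_hinge (a point): middle of the flap's hinge line, 105 mm above the counter, straight above the cabinet's origin; the hinge runs along the cabinet's y
- flap_bar (a point): centre of the flap's pull: round steel bar 12 mm thick, 152 long, along the cabinet's y, held beyond the free edge by two legs: 170 mm from the hinge line along the flap, 8 mm in from its outer face. Closed: 66 mm behind the hinge line, 262 mm above the counter; lowered: 170 mm in front of it, 113 mm up. A scoop in the edge (130 mm wide) leaves a 49 mm gap from bar to board. Moves with the flap.
- flap (a joint): angle of the drop flap (light wood, 320 mm wide, 150 long, 16 thick, 0.55 kg), rad: 0 closed, leaning back 20 degrees from upright; it opens by turning its free edge over and down towards the robot: 0.35 upright, 1.92 level on the pulled-out supports. The hinge is only slightly stiff: past upright it drops if let go, and without supports it sinks to 2.2.
- jam_jar: amber jam jar with red lid, 72 mm across, 95 mm tall, loose on the counter; bystander. Origin under its middle
- mug: blue mug, 82 mm across, 95 mm tall, loose on the counter; bystander. Origin under its middle
- syrup: amber syrup bottle with yellow cap, 64 mm across, 170 mm tall, loose on the counter; bystander. Origin under its middle
- plates: stack of white plates, 170 mm across, 34 mm high, loose on the counter; bystander. Origin under its middle
- bowl: white bowl, 130 mm across, 60 mm high, loose on the counter; bystander. Origin under its middle
- tongs: steel bread tongs 195 mm long, 12 mm high, lying on the counter in front of the cabinet, below where the flap comes down; bystander. Origin under the middle
- butter_dish: white covered butter dish, 88 by 150 mm, 60 mm high, standing on the cabinet's top board at its right end, long side front to back; bystander. Origin under its middle

How it is judged:
By the outcome, as a careful person would: the job done as asked, in the order asked, and still so for the second after the job is handed in, with the robot touching nothing.
It also fails if it takes over 64 s, if anything falls off the work surface, if the arm or the gripper's body presses on something with over 40 N, if the wrist force passes 120 N, or if a joint passes its speed limit or range.

## Working session

There is one attempt and no reset: what is moved stays moved. The work goes in short steps, Python scripts to look and compute and a tool call to move; the robot and the scene stay as the last step left them, time stands still between calls to the robot, and variables do not carry over. Pictures are saved under pics/ and viewed, and the job is handed in when it is done.

Besides the shell and the picture viewer there is one more tool, called after "Request:" as name(argument=value, ...) on one line, values as JSON. send_rows: Moves the arm, as the interface text tells. Its arguments: {"type":"object","properties":{"moves":{"type":"array","items":{"type":"array","items":{"type":"number"}}},"squeeze":{"type":"number"}},"required":["moves"]}

```bash
ls; mkdir -p pics; python3 - <<'E'
from station import env
import cv2
print(env.get_state())
for n in ["side","top"]:
    im,d=env.capture(n); cv2.imwrite(f"pics/{n}0.png",im[:,:,::-1])
    c=env.get_calibration(n); print(n,c)
    for t in ["cabinet","knob_left","knob_right","flap_bar","tongs","flap"]:
        P=c["pose"]
        for r in env.recognise(n,t)[:3]:
            p=P[:3,:3]@r["centre"]+P[:3,3]; print(n,t,p.round(1),round(r["confidence"],2))
print(env.get_state()["time_s"])
E
```

```text
pics
{'time_s': 0.0, 'q': array([ 1.03802622e+00,  1.50964530e-01,  1.43803934e+00, -9.34783432e-06,
        1.55380159e+00, -1.34019933e-01]), 'qd': array([ 0.00068416,  0.0006051 ,  0.00205701, -0.00116238, -0.00179756,
       -0.00132692]), 'joint_torque': array([-3.61440521e-03, -7.13040161e+01, -5.70861375e+01, -5.05891348e-04,
        9.01724707e-03, -1.40986599e-04]), 'eef_pos': array([223.14141332, 529.63216303, 208.28357085]), 'eef_rot': array([ 0.69296206,  0.13964099,  0.69323646, -0.14045351]), 'ft_force': array([-0.96775625, -0.18016446,  0.67880857]), 'moment': array([0.00898512, 0.0058014 , 0.02976562]), 'gripper_width': 1.0012370901263263}
side {'mtx': array([[472.29228317,   0.        , 321.64653125],
       [  0.        , 472.29228317, 243.97665432],
       [  0.        ,   0.        ,   1.        ]]), 'pose': array([[ 7.50516024e-01,  3.41397534e-01, -5.65838688e-01,
         1.71053223e+01],
       [-6.60831338e-01,  3.80894144e-01, -6.46700544e-01,
        -6.52710777e+02],
       [-5.25732835e-03,  8.59283059e-01,  5.11473348e-01,
         6.92430833e+02],
     
[... 564 characters left out ...]
  0.        ,   0.        ,   1.        ]]), 'pose': array([[-7.87842160e-04,  9.81281041e-01, -1.92579589e-01,
         3.30457039e+02],
       [-9.99720799e-01,  3.77503374e-03,  2.33253756e-02,
         2.54886153e+01],
       [ 2.36157433e-02,  1.92544197e-01,  9.81004092e-01,
         1.48687045e+03],
       [ 0.00000000e+00,  0.00000000e+00,  0.00000000e+00,
         1.00000000e+00]])}
top cabinet [689.2  43.  231.4] 0.77
top knob_left [547.  140.3  90.3] 0.59
top knob_right [ 580.9 -132.3   90.4] 0.63
top flap_bar [ 423.5 -346.1   26.7] 0.67
top flap_bar [625.7  12.2 190.2] 0.66
top tongs [494.8 -53.8  10.3] 0.84
top tongs [580.  305.9  30.4] 0.52
top flap [621.1   7.7 187.3] 0.65
0.7
```

View pics/side0.png

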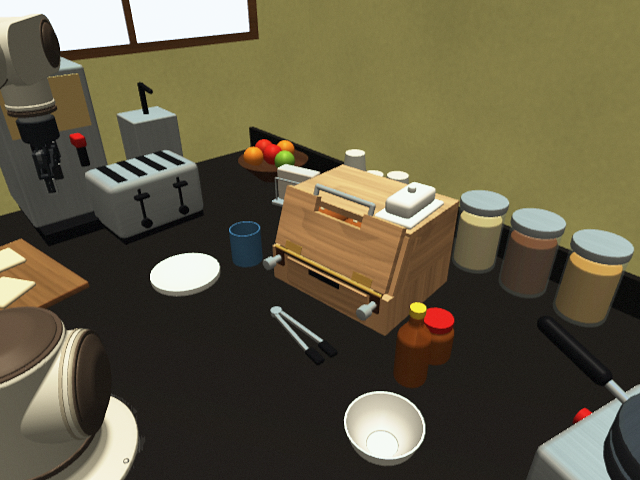

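View pics/top0.png

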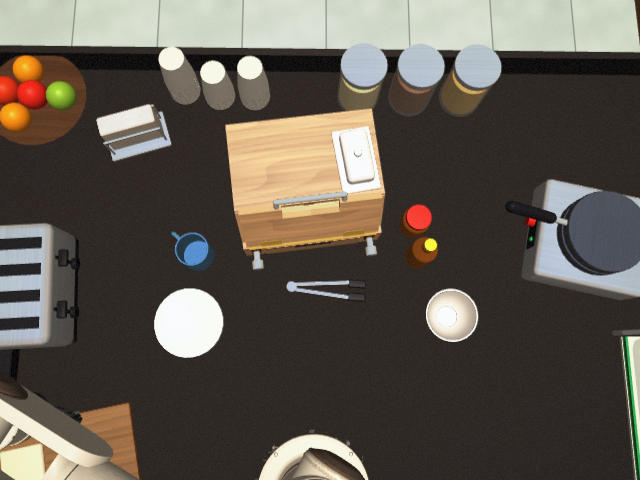

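```bash
cat > h.py <<'E'
import numpy as np, cv2
from station import env
def cloud(n,d):
    c=env.get_calibration(n); K=c["mtx"]; P=c["pose"]
    v,u=np.mgrid[0:480,0:640]
    X=np.stack([(u-K[0,2])/K[0,0]*d,-(v-K[1,2])/K[1,1]*d,-d],-1)
    return X@P[:3,:3].T+P[:3,3]
E
python3 - <<'E'
from h import *
C={}
for n in ["side","top"]:
    im,d=env.capture(n); W=cloud(n,d); C[n]=W; np.save(f"/tmp/{n}.npy",W)
    for t in ["knob_left","knob_right","flap_bar","mug","syrup","jam_jar","plates","bowl","tongs","butter_dish"]:
        for r in env.masks_of(n,t)[:3]:
            m=r["mask"]&(d>0); p=W[m]
            print(n,t,round(r["confidence"],2),m.sum(),np.percentile(p,3,axis=0).round(),np.percentile(p,50,axis=0).round(),np.percentile(p,97,axis=0).round())
for n in C:
    W=C[n]; m=(abs(W[...,2]-231)<6)&(W[...,0]>600)&(W[...,0]<1000)&(abs(W[...,1])<250)
    p=W[m][:,:2].astype(np.float32); print(n,m.sum(),cv2.minAreaRect(p),cv2.boxPoints(cv2.minAreaRect(p)), np.median(W[m][:,2]))
E
```

```text
side knob_left 0.79 219 [532. 124.  68.] [552. 135.  88.] [579. 148. 100.]
side knob_left 0.66 20411 [ 581. -158.   23.] [640. -46. 161.] [858. 161. 244.]
side knob_right 0.63 327 [ 566. -152.   67.] [ 589. -142.   89.] [ 615. -128.  102.]
side flap_bar 0.83 8136 [ 589. -148.  109.] [625. -21. 178.] [665. 153. 264.]
side flap_bar 0.68 2302 [328. 228.  22.] [401. 309.  28.] [474. 382.  37.]
side mug 0.87 1287 [539. 257.   8.] [569. 273.  65.] [615. 336.  97.]
side mug 0.53 256 [532. 124.  66.] [560. 135.  88.] [581. 155. 102.]
side mug 0.2 8182 [ 589. -148.  108.] [625. -22. 177.] [665. 153. 263.]
side syrup 0.68 2274 [ 546. -300.   11.] [ 559. -281.   94.] [ 586. -253.  171.]
side jam_jar 0.83 1279 [ 630. -294.    9.] [ 648. -280.   79.] [ 684. -240.   98.]
side jam_jar 0.69 2369 [327. 228.  22.] [403. 308.  28.] [477. 382.  37.]
side jam_jar 0.3 8381 [ 589. -149.  108.] [625. -21. 177.] [666. 154. 264.]
side plates 0.56 2388 [327. 228.  21.] [402. 309.  28.] [477. 385.  37.]
side plates 0.25 1318 [539. 257.   6.] [569. 274.  65.] [615. 336.  97.]
side bowl 0.63 4673 [ 365. -394.    
[... 1038 characters left out ...]
. 384.  38.]
top plates 0.59 17197 [ 582. -138.   81.] [688.  43. 228.] [858. 182. 247.]
top bowl 0.7 2151 [ 364. -395.    2.] [ 422. -347.   25.] [ 476. -287.   63.]
top tongs 0.56 661 [ 463. -125.    5.] [493. -51.  11.] [509.  61.  17.]
side 3809 ((752.1536865234375, 24.851898193359375), (232.65940856933594, 345.2112731933594), 7.115330219268799) [[ 615.3397   181.71886]
 [ 658.1     -160.83388]
 [ 888.96765 -132.01506]
 [ 846.2074   210.53767]] 231.78552226504405
top 10108 ((749.7318115234375, 24.95733642578125), (231.1984405517578, 341.02178955078125), 7.03981876373291) [[ 614.10645  180.01505]
 [ 655.90173 -158.43585]
 [ 885.3572  -130.10037]
 [ 843.5619   208.35052]] 230.1235171654722
```

```bash
python3 - <<'E'
from h import *
th=np.radians(7.08); ex=np.array([np.cos(th),np.sin(th),0]); ey=np.array([-np.sin(th),np.cos(th),0]); O=np.array([598,5.8,0])
for n in ["side","top"]:
    W=np.load(f"/tmp/{n}.npy"); L=np.stack([(W-O)@ex,(W-O)@ey,W[...,2]],-1)
    # knobs
    for s in (1,-1):
        m=(abs(L[...,1]-140*s)<25)&(L[...,0]>-60)&(L[...,0]<-22)&(abs(L[...,2]-80)<25); p=L[m]
        print(n,"knob",s,m.sum(),np.percentile(p,[2,10,50,90,98],axis=0).round(1).tolist())
    # flap face
    m=(abs(L[...,1])<140)&(L[...,2]>120)&(L[...,2]<200)&(L[...,0]<60)&(L[...,0]>-30); p=L[m]
    A=np.c_[p[:,1:],np.ones(len(p))]; r=np.linalg.lstsq(A,p[:,0],rcond=None)[0]; print("flap x at z105,y0",r[:2],r[2]+r[1]*105, np.tan(np.radians(20)))
    # bar
    m=(abs(L[...,1])<85)&(L[...,2]>248)&(L[...,2]<285)&(L[...,0]>40)&(L[...,0]<95); p=L[m]
    print("bar",m.sum(),np.percentile(p,[2,10,50,90,98],axis=0).round(1).tolist())
    m=(abs(L[...,2]-230)<5)&(L[...,0]>80)&(L[...,0]<300); p=L[m]; print("top y",np.percentile(p,[1,99],axis=0).round(1).tolist())
E
```

```text
side knob 1 137 [[-50.6, 123.6, 72.1], [-49.6, 125.2, 75.8], [-44.9, 132.2, 87.4], [-31.3, 143.6, 95.0], [-26.5, 150.0, 96.1]]
side knob -1 189 [[-50.1, -155.3, 72.1], [-49.4, -154.2, 76.8], [-45.8, -145.5, 88.6], [-32.0, -135.4, 94.8], [-28.1, -131.0, 96.0]]
flap x at z105,y0 [-0.00361712  0.36693981] -1.4076039595263694 0.36397023426620234
bar 425 [[53.7, -82.6, 248.9], [57.1, -77.8, 254.6], [60.4, -11.3, 265.6], [64.5, 69.2, 269.5], [66.9, 75.7, 270.4]]
top y [[81.7, -171.2, 225.7], [267.9, 843.2, 234.2]]
top knob 1 130 [[-52.0, 126.4, 77.8], [-51.2, 129.0, 82.6], [-40.2, 138.8, 89.5], [-26.1, 149.5, 94.1], [-23.0, 152.2, 97.2]]
top knob -1 121 [[-51.1, -153.0, 77.8], [-50.3, -149.6, 83.0], [-39.6, -138.8, 90.3], [-27.7, -129.8, 95.6], [-23.4, -127.5, 97.4]]
flap x at z105,y0 [-0.00453285  0.36846668] -3.3456387633788864 0.36397023426620234
bar 449 [[52.1, -77.8, 249.9], [56.3, -70.5, 260.5], [60.7, 1.1, 266.6], [66.1, 70.5, 269.9], [68.0, 79.2, 272.0]]
top y [[81.9, -167.0, 225.4], [265.4, 167.8, 234.6]]
```

```bash
cat >> h.py <<'E'
from scipy.spatial.transform import Rotation as R
th=np.radians(7.3); ex=np.array([np.cos(th),np.sin(th),0]); ey=np.array([-np.sin(th),np.cos(th),0]); ez=np.array([0,0,1.])
O=np.array([595,5.4,0])
def L2W(p): return O+p[0]*ex+p[1]*ey+p[2]*ez
def ori(a,jaw='y',flip=1):
    a=np.radians(a); x=-np.cos(a)*ez+np.sin(a)*ex
    y=flip*ey if jaw=='y' else flip*np.cross(ey,x)
    return np.c_[x,y,np.cross(x,y)]
def st():
    s=env.get_state(); q=s["eef_rot"]; return s,s["eef_pos"],R.from_quat([q[1],q[2],q[3],q[0]])
def plan(p,M):
    s,p0,r0=st(); d=np.array(p)-p0; w=(R.from_matrix(M)*r0.inv()).as_rotvec(degrees=True)
    print("t",round(s["time_s"],2),"pos",p0.round(1),"F",s["ft_force"].round(1),"grip",round(s["gripper_width"],2),"q",s["q"].round(2))
    print(" local",[round(float(v),1) for v in ((p0-O)@ex,(p0-O)@ey,p0[2])],"toolx",r0.as_matrix()[:,0].round(2),"tooly",r0.as_matrix()[:,1].round(2))
    print(" -> d(mm)",d.round(1),"rot(deg)",w.round(2),"min rows",max(abs(d).max()/62.5,abs(w).max()/10.7).round(2))
E
python3 - <<'E'
from h import *
for a in (40,):
  for f in (1,-1):
    M=ori(a,'y',f); g=L2W([-35,140,80]); print(g); plan(g-110*M[:,0],M)
E
```

```text
[542.49464931 139.81796066  80.        ]
t 1.8 pos [223.3 529.8 208.9] F [-0.4  0.6  0.4] grip 1.0 q [ 1.04  0.15  1.44 -0.    1.55 -0.13]
 local [-302.1, 567.4, 208.9] toolx [-0. -0. -1.] tooly [ 0.39  0.92 -0.  ]
 -> d(mm) [ 249.1 -399.   -44.6] rot(deg) [ -5.47 -40.08  28.9 ] min rows 6.38
[542.49464931 139.81796066  80.        ]
t 1.8 pos [223.3 529.8 208.9] F [-0.4  0.6  0.4] grip 1.0 q [ 1.04  0.15  1.44 -0.    1.55 -0.13]
 local [-302.1, 567.4, 208.9] toolx [-0. -0. -1.] tooly [ 0.39  0.92 -0.  ]
 -> d(mm) [ 249.1 -399.   -44.6] rot(deg) [  53.02   -7.25 -141.96] min rows 13.27
```

Request:
send_rows(moves=[[0.025, -0.04, 0, -0.55, -4, 2.9, 0.3], [0.025, -0.04, 0, -0.55, -4, 2.9, 0.3], [0.025, -0.04, 0, -0.55, -4, 2.9, 0.3], [0.025, -0.04, 0, -0.55, -4, 2.9, 0.3], [0.025, -0.04, 0, -0.55, -4, 2.9, 0.3]], squeeze=40)

```text
time_s: 2.42
eef_pos: [348.9, 328.7, 209.1]
eef_rot: [0.819, 0.057, 0.57, -0.041]
ft_force: [0.3, -0.9, 0.7]
gripper_width: 0.652
```

Request:
send_rows(moves=[[0.025, -0.04, -0.005, -0.55, -4, 2.9, 0.3], [0.025, -0.04, -0.005, -0.55, -4, 2.9, 0.3], [0.025, -0.04, -0.01, -0.55, -4, 2.9, 0.3], [0.025, -0.04, -0.01, -0.55, -4, 2.9, 0.3], [0.025, -0.04, -0.01, -0.55, -4, 2.9, 0.3]])

```text
time_s: 3.05
eef_pos: [469.6, 135.9, 170.1]
eef_rot: [0.902, -0.025, 0.427, 0.057]
ft_force: [1.3, 1.0, -0.4]
gripper_width: 0.655
```

```bash
python3 - <<'E'
from h import *
M=ori(40,'y',1); g=L2W([-35,140,80]); plan(g-0*M[:,0],M)
im,d=env.capture("side"); cv2.imwrite("pics/side1.png",im[:,:,::-1])
im,d=env.capture("wrist"); cv2.imwrite("pics/wrist1.png",im[:,:,::-1])
W=cloud("wrist",d); 
for t in ["knob_left"]:
    for r in env.masks_of("wrist",t)[:2]:
        p=W[r["mask"]&(d>0)]; l=np.c_[(p-O)@ex,(p-O)@ey,p[:,2]]; print(r["confidence"],len(p),np.percentile(l,[2,10,50,90,98],axis=0).round(1).tolist())
E
```

```text
t 3.05 pos [469.6 135.9 170.1] F [ 1.3  1.  -0.4] grip 0.65 q [ 0.12 -0.47  2.2   0.01  0.72 -1.58]
 local [-107.8, 145.4, 170.1] toolx [ 0.63  0.08 -0.77] tooly [-0.12  0.99  0.  ]
 -> d(mm) [ 72.9   3.9 -90.1] rot(deg) [-0.07 -0.66  0.19] min rows 1.44
0.74 1636 [[-49.5, 126.8, 69.7], [-48.9, 129.4, 75.3], [-39.4, 138.7, 87.7], [-4.4, 148.0, 97.1], [-3.7, 151.0, 102.8]]
```

View pics/side1.png

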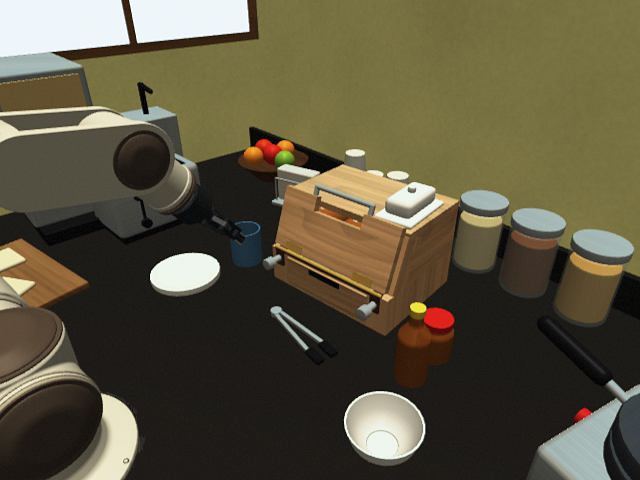

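View pics/wrist1.png

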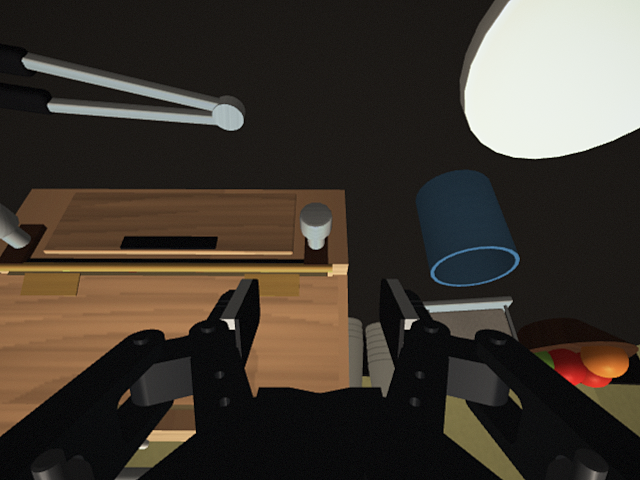

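```bash
python3 - <<'E'
from h import *
M=ori(25,'y',1); g=L2W([-36,139.5,80]); plan(g+2*M[:,0],M)
E
```

```text
t 3.2 pos [469.4 134.8 169.3] F [-0.2 -0.1  0.6] grip 0.65 q [ 0.12 -0.47  2.2   0.    0.73 -1.57]
 local [-108.2, 144.3, 169.3] toolx [ 0.63  0.08 -0.78] tooly [-0.12  0.99  0.  ]
 -> d(mm) [ 73.1   4.5 -91.2] rot(deg) [-1.96 13.99  0.55] min rows 1.46
```

Request:
send_rows(moves=[[0.015, 0.001, -0.018, -0.4, 2.8, 0.1, 0.3], [0.015, 0.001, -0.018, -0.4, 2.8, 0.1, 0.3], [0.015, 0.001, -0.018, -0.4, 2.8, 0.1, 0.3], [0.014, 0.001, -0.018, -0.4, 2.8, 0.1, 0.3], [0.014, 0.001, -0.019, -0.4, 2.8, 0.1, 0.3]])

```text
time_s: 3.82
eef_pos: [542.6, 144.0, 78.7]
eef_rot: [0.841, -0.035, 0.537, 0.056]
ft_force: [0.5, 0.2, 0.5]
gripper_width: 0.652
```

Request:
send_rows(moves=[[0, 0, 0, 0, 0, 0, -1], [0, 0, 0, 0, 0, 0, -1], [0, 0, 0, 0, 0, 0, -1], [0, 0, 0, 0, 0, 0, -1]])

```text
time_s: 4.32
eef_pos: [542.0, 142.5, 79.6]
eef_rot: [0.842, -0.035, 0.536, 0.056]
ft_force: [-0.1, 0.4, -0.6]
gripper_width: -0.003
```

```bash
python3 - <<'E'
from h import *
M=ori(25,'y',1); g=L2W([-36-120,139.5,80]); plan(g+2*M[:,0],M)
im,d=env.capture("wrist"); cv2.imwrite("pics/wrist2.png",im[:,:,::-1])
E
```

```text
t 4.33 pos [542.  142.5  79.6] F [-0.1  0.4 -0.6] grip -0.0 q [ 0.12 -0.07  2.01  0.01  0.77 -1.59]
 local [-35.1, 142.8, 79.6] toolx [ 0.42  0.06 -0.91] tooly [-0.13  0.99  0.  ]
 -> d(mm) [-118.6  -18.5   -1.4] rot(deg) [-0.04  0.07 -0.23] min rows 1.9
```

View pics/wrist2.png

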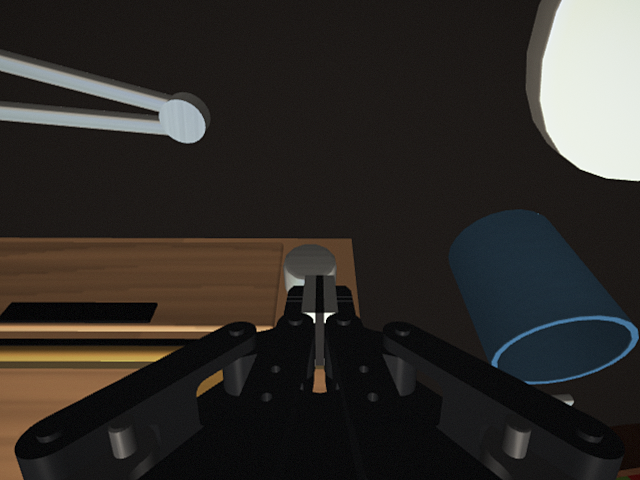

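```bash
python3 - <<'E'
from h import *
im,d=env.capture("wrist"); W=cloud("wrist",d); L=np.stack([(W-O)@ex,(W-O)@ey,W[...,2]],-1)
for v,u in [(250,310),(262,310),(275,310),(285,295),(290,335),(285,312),(300,318),(310,318),(320,310),(340,318),(280,345),(395,320)]: print(v,u,L[v,u].round(1))
im,d=env.capture("side"); cv2.imwrite("pics/side2.png",cv2.resize(im[200:330,180:360,::-1],None,fx=4,fy=4))
print(env.get_calibration("wrist")["pose"].round(2))
E
```

```text
250 310 [-47.5 137.2  72.4]
262 310 [-47.6 137.4  81.2]
275 310 [-57.6 137.9  98.8]
285 295 [-54.4 131.1 101.9]
290 335 [-63.2 148.4 111.9]
285 312 [-62.4 139.  108.5]
300 318 [-67.5 141.5 120.1]
310 318 [-71.3 141.5 127.4]
320 310 [-75.4 138.8 134.4]
340 318 [-60.8 141.5 133.1]
280 345 [  2.4 159.8  50.3]
395 320 [-86.8 142.  163.5]
[[-1.3000e-01 -7.4000e-01 -6.5000e-01  4.0813e+02]
 [ 9.9000e-01 -1.0000e-01 -9.0000e-02  1.2396e+02]
 [ 0.0000e+00 -6.6000e-01  7.5000e-01  1.9819e+02]
 [ 0.0000e+00  0.0000e+00  0.0000e+00  1.0000e+00]]
```

View pics/side2.png

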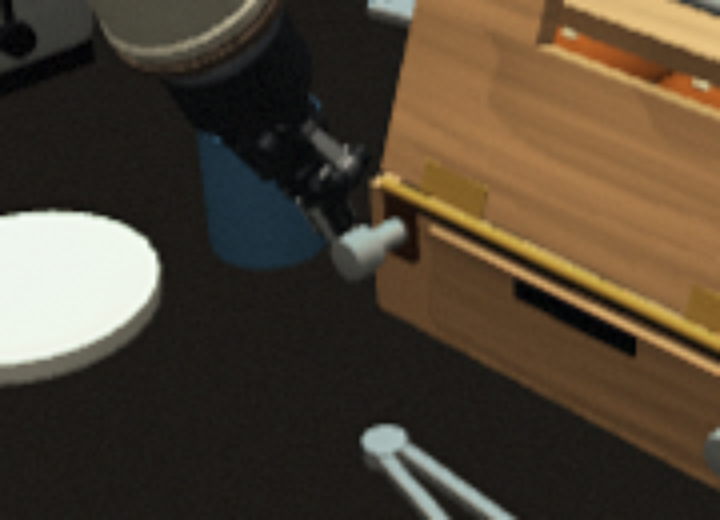

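```bash
python3 - <<'E'
from h import *
print(env.tcp_to_tips, [a for a in dir(env) if not a.startswith('__')])
s,p0,r0=st(); T=r0.as_matrix()
im,d=env.capture("wrist"); W=cloud("wrist",d); t=(W-p0)@T
for v in range(258,345,6): print(v,[t[v,u].round(0).astype(int).tolist() for u in (300,310,318,326,335)])
P=env.get_calibration("wrist")["pose"]; print("cam in tool",(P[:3,3]-p0)@T, T.T@P[:3,:3])
im,d=env.capture("top"); cv2.imwrite("pics/top2.png",cv2.resize(im[180:310,200:380,::-1],None,fx=4,fy=4))
E
```

```text
17.0 ['IKError', 'capture', 'get_calibration', 'get_state', 'job_done', 'masks_of', 'recognise', 'tcp_to_tips']
258 [[-4, -10, -12], [-5, -5, -12], [-4, -1, -12], [-4, 3, -12], [-1, 8, -11]]
264 [[-7, -10, -10], [-8, -5, -10], [-6, -1, -9], [-9, 3, -10], [-7, 8, -10]]
270 [[-12, -10, -8], [-12, -5, -8], [-11, -1, -8], [-12, 3, -8], [-8, 8, -7]]
276 [[-14, -10, -6], [-26, -5, -11], [-28, -1, -12], [-27, 3, -12], [-5, 8, -2]]
282 [[-16, -10, -4], [-35, -4, -12], [-35, -1, -12], [-34, 2, -12], [-3, 8, 2]]
288 [[-33, -9, -9], [-41, -4, -13], [-40, -1, -12], [-40, 2, -12], [-41, 6, -12]]
294 [[-38, -9, -8], [-46, -4, -12], [-46, -1, -12], [-46, 2, -12], [-45, 6, -12]]
300 [[-44, -8, -9], [-50, -4, -12], [-51, -1, -12], [-165, -1, -72], [-51, 6, -12]]
306 [[-48, -8, -8], [-55, -4, -12], [-55, -1, -12], [-56, 2, -12], [-54, 5, -12]]
312 [[-61, -7, -13], [-59, -4, -12], [-59, -1, -12], [-60, 2, -12], [-60, 5, -13]]
318 [[-68, -7, -15], [-66, -4, -13], [-59, -1, -10], [-59, 2, -9], [-65, 5, -13]]
324 [[-69, -7, -13], [-69, -4, -13], [-59, -1, -7], [-69, 2, -13], [-69, 5, -13]]
330 [[-73, -7, -13], [-73, -3, -13], [-60, -1, -5], [-69, 2, -11], [-73, 4, -13]]
336 [[-75, -6, -13], [-77, -3, -14], [-59, -1, -2], [-70, 2, -9], [-77, 4, -14]]
342 [[-79, -6, -13], [-77, -3, -12], [-60, -1, 0], [-70, 2, -7], [-79, 4, -13]]
cam in tool [-164.92186321   -0.63390982  -72.19444927] [[-7.60805731e-04  2.80381952e-01 -9.59888213e-01]
 [ 9.99999695e-01  4.34610558e-05 -7.79903111e-04]
 [-1.76953002e-04 -9.59888514e-01 -2.80381900e-01]]
```

View pics/top2.png

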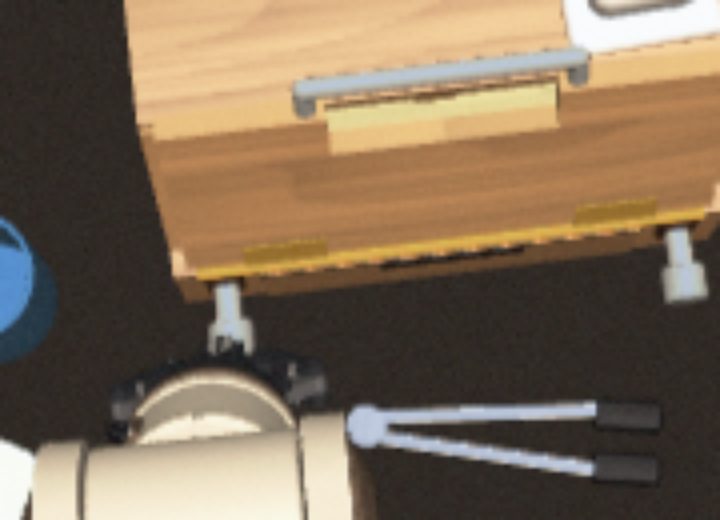

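Request:
send_rows(moves=[[0, 0, 0, 0, 0, 0, 0.2], [0, 0, 0, 0, 0, 0, 0.2], [0, 0, 0, 0, 0, 0, 0.2]])

```text
time_s: 4.95
eef_pos: [542.1, 142.3, 78.8]
eef_rot: [0.842, -0.035, 0.536, 0.055]
ft_force: [-0.5, 0.3, -0.5]
gripper_width: 0.597
```

```bash
python3 - <<'E'
from h import *
s,p0,r0=st(); T=r0.as_matrix(); print(p0,s["gripper_width"])
im,d=env.capture("wrist"); W=cloud("wrist",d); t=(W-p0)@T
cv2.imwrite("pics/wrist3.png",im[:,:,::-1])
m=(d>0)&(abs(t[...,1])<60)&(abs(t[...,1])>15)&(abs(t[...,2])<15)&(t[...,0]<30)&(t[...,0]>-80)
for lo in range(-50,30,5):
    mm=m&(t[...,0]>=lo)&(t[...,0]<lo+5); 
    if mm.sum(): print(lo,mm.sum(),t[mm].min(0).round(),t[mm].max(0).round())
E
```

```text
[542.14977419 142.3312929   78.84911025] 0.5970830808047781
-50 615 [-50. -40. -13.] [-45.  39.  10.]
-45 563 [-45. -39. -13.] [-40.  39.  10.]
-40 492 [-40. -40. -13.] [-35.  39.  10.]
-35 394 [-35. -38. -13.] [-30.  38.  10.]
-30 140 [-30. -32. -12.] [-25.  30.   9.]
-25 1 [-25.  25.  -4.] [-25.  25.  -4.]
-15 66 [-14. -17. -10.] [-10. -15.   2.]
-10 122 [-10. -19. -12.] [ -5. -15.  10.]
-5 59 [ -5. -19. -14.] [ -0. -15.  10.]
0 4 [  0. -19. -14.] [  3. -15.   6.]
```

View pics/wrist3.png

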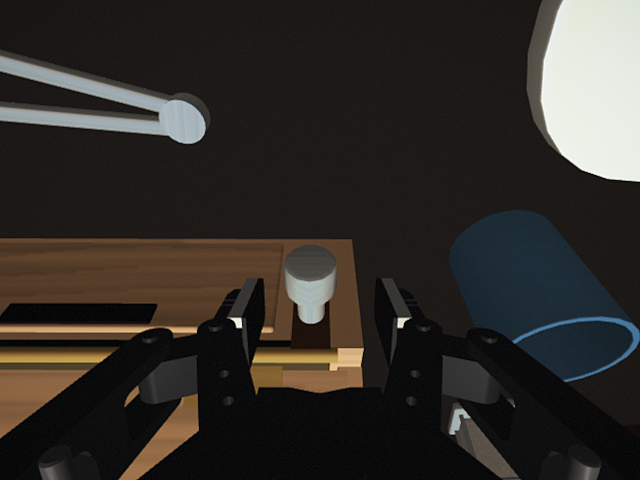

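```bash
cat >> h.py <<'E'
OFF=45  # true grasp point lies this far behind reported TCP
def tcp(local,M): return L2W(local)+OFF*M[:,0]
E
python3 - <<'E'
from h import *
M=ori(25,'y',1); plan(tcp([-37,139,80],M),M)
E
```

```text
t 5.0 pos [542.2 142.3  78.9] F [ 0.7 -0.7  1.3] grip 0.6 q [ 0.11 -0.07  2.    0.01  0.77 -1.59]
 local [-35.0, 142.6, 78.9] toolx [ 0.42  0.06 -0.91] tooly [-0.13  0.99  0.  ]
 -> d(mm) [ 17.3  -1.4 -39.7] rot(deg) [-0.03 -0.   -0.23] min rows 0.63
```

Request:
send_rows(moves=[[0.006, -0.0005, -0.014, 0, 0, 0, 0.2], [0.006, -0.0005, -0.014, 0, 0, 0, 0.2], [0.005, 0, -0.012, 0, 0, 0, 0.2], [0, 0, 0, 0, 0, 0, 0.2]])

```text
time_s: 5.5
eef_pos: [558.8, 141.2, 37.2]
eef_rot: [0.841, -0.035, 0.537, 0.055]
ft_force: [-0.2, 0.3, -0.6]
gripper_width: 0.599
```

Request:
send_rows(moves=[[0, 0, 0, 0, 0, 0, -1], [0, 0, 0, 0, 0, 0, -1], [0, 0, 0, 0, 0, 0, -1]])

```text
time_s: 5.88
eef_pos: [559.7, 140.0, 39.5]
eef_rot: [0.842, -0.036, 0.536, 0.055]
ft_force: [4.5, -19.2, -2.0]
gripper_width: 0.313
```

```bash
python3 - <<'E'
from h import *
M=ori(25,'y',1); plan(tcp([-37-120,139,80],M),M)
im,d=env.capture("wrist"); cv2.imwrite("pics/wrist4.png",im[:,:,::-1])
E
```

```text
t 5.88 pos [559.7 140.   39.5] F [  4.5 -19.2  -2. ] grip 0.31 q [ 0.11  0.02  2.01  0.01  0.67 -1.61]
 local [-17.9, 138.0, 39.5] toolx [ 0.42  0.05 -0.91] tooly [-0.13  0.99 -0.  ]
 -> d(mm) [-119.3  -14.2   -0.3] rot(deg) [ 0.09  0.08 -0.19] min rows 1.91
```

View pics/wrist4.png

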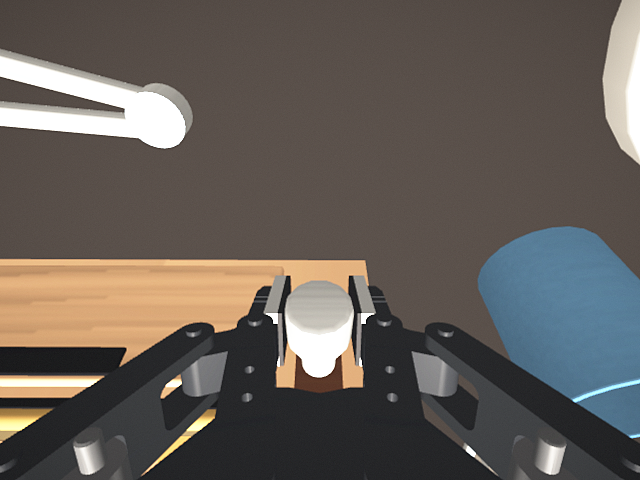

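Request:
send_rows(moves=[[-0.01, -0.003, 0, 0, 0, 0, -1], [-0.022, -0.003, 0, 0, 0, 0, -1], [-0.022, -0.003, 0, 0, 0, 0, -1], [-0.022, -0.003, 0, 0, 0, 0, -1], [-0.02, -0.002, 0, 0, 0, 0, -1]])

```text
time_s: 6.55
eef_pos: [462.6, 127.4, 39.5]
eef_rot: [0.842, -0.035, 0.535, 0.056]
ft_force: [4.0, -3.7, 0.4]
gripper_width: 0.317
```

```bash
python3 - <<'E'
from h import *
M=ori(25,'y',1); plan(tcp([-37-122,139,80],M),M)
E
```

```text
t 6.55 pos [462.6 127.4  39.5] F [ 4.  -3.7  0.4] grip 0.32 q [ 0.1  -0.2   2.21  0.02  0.69 -1.62]
 local [-115.8, 137.8, 39.5] toolx [ 0.42  0.06 -0.91] tooly [-0.13  0.99  0.  ]
 -> d(mm) [-24.2  -1.9  -0.3] rot(deg) [-0.03  0.09 -0.24] min rows 0.39
```

Request:
send_rows(moves=[[-0.01, -0.0013, 0, 0, 0, 0, -1], [-0.008, -0.001, 0, 0, 0, 0, -1], [-0.004, -0.0005, 0, 0, 0, 0, -1], [-0.003, -0.0005, 0, 0, 0, 0, -1], [0, 0, 0, 0, 0, 0, -1]])

```text
time_s: 7.18
eef_pos: [440.0, 124.4, 40.2]
eef_rot: [0.843, -0.035, 0.534, 0.056]
ft_force: [14.8, 5.4, -1.2]
gripper_width: 0.313
```

Request:
send_rows(moves=[[-0.003, 0, 0, 0, 0, 0, -1], [0, 0, 0, 0, 0, 0, -1]])

```text
time_s: 7.42
eef_pos: [437.2, 124.1, 40.5]
eef_rot: [0.843, -0.035, 0.534, 0.055]
ft_force: [14.0, -0.2, 2.1]
gripper_width: 0.313
```

```bash
python3 - <<'E'
from h import *
for n in ["top","side","wrist"]:
    im,d=env.capture(n); W=cloud(n,d); L=np.stack([(W-O)@ex,(W-O)@ey,W[...,2]],-1)
    if n!="top": cv2.imwrite(f"pics/{n}5.png",im[:,:,::-1])
    for t in ["knob_left","support_left"]:
      for r in env.masks_of(n,t)[:1]:
        p=L[r["mask"]&(d>0)]; print(n,t,r["confidence"],len(p),np.percentile(p,[2,10,50,90,98],axis=0).round(1).tolist())
plan([0,0,0],np.eye(3))
E
```

```text
top knob_left 0.63 643 [[-162.8, 128.5, 70.0], [-150.9, 129.4, 86.4], [-83.3, 138.7, 102.6], [-22.2, 148.1, 107.5], [-8.8, 150.2, 110.7]]
top support_left 0.89 694 [[-162.0, 128.5, -0.1], [-149.3, 129.5, 81.9], [-82.5, 139.3, 102.4], [-19.4, 149.2, 107.4], [-4.9, 159.0, 110.7]]
side knob_left 0.97 961 [[-124.3, 125.6, 63.4], [-117.8, 126.7, 68.2], [-67.6, 128.9, 91.6], [-12.0, 141.6, 106.2], [0.2, 147.0, 107.5]]
side support_left 0.56 952 [[-125.1, 125.8, 64.3], [-118.3, 126.7, 69.0], [-68.9, 128.9, 92.0], [-13.6, 141.9, 106.2], [-0.6, 147.2, 107.5]]
wrist support_left 0.8 5537 [[-166.2, 125.4, 68.9], [-165.7, 128.1, 74.4], [-164.1, 137.4, 86.7], [-121.4, 146.5, 92.5], [-120.5, 149.2, 93.4]]
t 7.88 pos [437.3 124.1  40.5] F [13.6 -1.   2.5] grip 0.31 q [ 0.09 -0.27  2.26  0.02  0.71 -1.62]
 local [-141.4, 137.8, 40.5] toolx [ 0.42  0.06 -0.9 ] tooly [-0.13  0.99  0.  ]
 -> d(mm) [-437.3 -124.1  -40.5] rot(deg) [  4.25 -64.65  -6.71] min rows 7.0
```

View pics/wrist5.png

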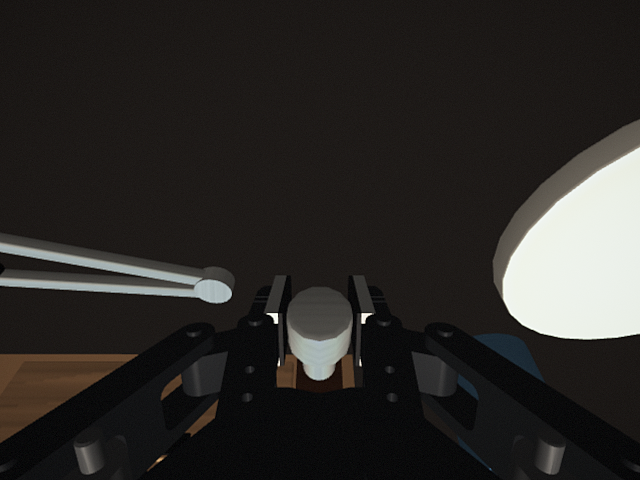

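View pics/side5.png

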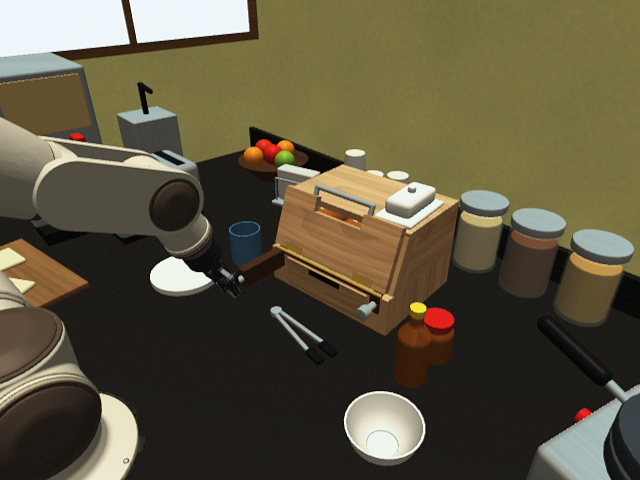

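Request:
send_rows(moves=[[0, 0, 0, 0, 0, 0, -1], [-0.003, -0.0003, 0, 0, 0, 0, -1], [0, 0, 0, 0, 0, 0, -1]], squeeze=80)

```text
time_s: 8.25
eef_pos: [435.3, 123.9, 41.7]
eef_rot: [0.844, -0.035, 0.533, 0.055]
ft_force: [11.0, -2.4, 13.6]
gripper_width: 0.291
```

Request:
send_rows(moves=[[0.002, 0, -0.001, 0, 0, 0, 0.2], [0, 0, 0, 0, 0, 0, 0.2], [0, 0, 0, 0, 0, 0, 0.2], [-0.012, -0.0015, 0.027, 0, 0, 0, 0.2], [-0.012, -0.0015, 0.027, 0, 0, 0, 0.2]], squeeze=60)

```text
time_s: 8.88
eef_pos: [409.3, 120.7, 92.0]
eef_rot: [0.841, -0.035, 0.537, 0.055]
ft_force: [-0.0, 1.1, 0.8]
gripper_width: 0.598
```

Request:
send_rows(moves=[[-0.012, -0.0015, 0.027, 0, 0, 0, 0.2], [-0.008, -0.0015, 0.027, 0, 0, 0, 0.2]])

```text
time_s: 9.12
eef_pos: [389.4, 117.7, 146.6]
eef_rot: [0.842, -0.035, 0.536, 0.056]
ft_force: [0.3, 0.2, 0.8]
gripper_width: 0.599
```

```bash
python3 - <<'E'
from h import *
for n in ["wrist","top"]:
    im,d=env.capture(n); W=cloud(n,d); L=np.stack([(W-O)@ex,(W-O)@ey,W[...,2]],-1)
    cv2.imwrite(f"pics/{n}6.png",im[:,:,::-1])
    for t in ["knob_left","support_left"]:
      for r in env.masks_of(n,t)[:1]:
        p=L[r["mask"]&(d>0)]; print(n,t,r["confidence"],len(p),np.percentile(p,[2,10,50,90,98],axis=0).round(1).tolist())
        p=p[abs(p[:,2]-104)<3]; print("bar top",np.percentile(p,[1,5,95],axis=0).round(1).tolist())
M=ori(25,'y',1); plan(tcp([-37,-139.5,80],M)-100*M[:,0],M)
E
```

```text
wrist knob_left 0.83 4030 [[-164.8, 126.6, 75.3], [-164.0, 128.4, 84.7], [-120.0, 137.4, 101.2], [-34.7, 146.6, 108.0], [-7.5, 148.8, 108.4]]
bar top [[-121.2, 127.1, 101.1], [-120.9, 127.9, 101.5], [-54.9, 147.3, 107.0]]
wrist support_left 0.66 4021 [[-164.8, 126.5, 74.8], [-164.0, 128.4, 84.7], [-120.1, 137.4, 101.0], [-36.7, 146.5, 108.0], [-9.9, 148.7, 108.4]]
bar top [[-121.2, 127.1, 101.1], [-120.9, 127.9, 101.5], [-54.7, 147.1, 107.0]]
top knob_left 0.59 692 [[-147.6, -118.0, 4.4], [-139.4, -107.7, 6.8], [-106.9, -41.8, 11.4], [-90.9, 56.2, 15.8], [-86.1, 71.6, 18.5]]Traceback (most recent call last):
  File "<stdin>", line 8, in <module>
    return _quantile_unchecked(
        a, q, axis, out, overwrite_input, method, keepdims, weights)
    return _ureduce(a,
                    func=_quantile_ureduce_func,
    ...<5 lines>...
                    overwrite_input=overwrite_input,
                    method=method)
    r = func(a, **kwargs)
    result = _quantile(arr,
                       quantiles=q,
    ...<2 lines>...
                       out=out,
                       weights=wgt)
    slices_having_nans = np.isnan(arr[-1, ...])
                                  ~~~^^^^^^^^^
IndexError: index -1 is out of bounds for axis 0 with size 0
```

View pics/wrist6.png

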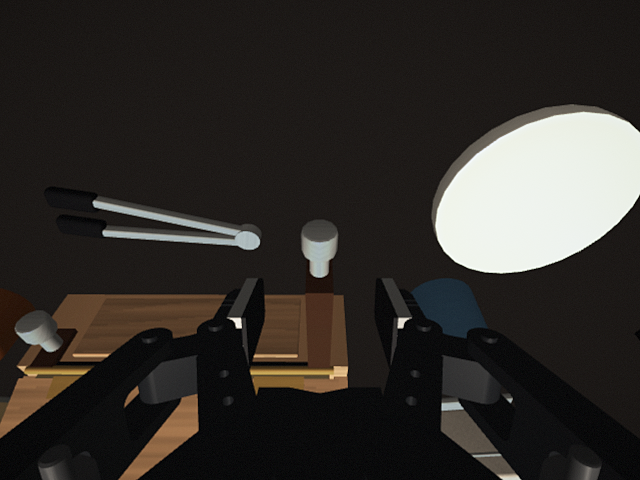

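```bash
python3 - <<'E'
from h import *
M=ori(25,'y',1); plan(tcp([-37,-139.5,80],M)-90*M[:,0],M)
E
```

```text
t 9.38 pos [389.9 117.7 145.1] F [0.1 0.  0.3] grip 0.6 q [ 0.09 -0.52  2.19  0.02  1.04 -1.62]
 local [-189.1, 137.5, 145.1] toolx [ 0.42  0.06 -0.91] tooly [-0.13  0.99  0.  ]
 -> d(mm) [ 167.2 -257.8  -24.3] rot(deg) [-0.02 -0.04 -0.23] min rows 4.13
```

Request:
send_rows(moves=[[0.026, -0.043, 0, 0, 0, 0, 0.2], [0.028, -0.043, 0, 0, 0, 0, 0.2], [0.028, -0.043, 0, 0, 0, 0, 0.2], [0.028, -0.043, -0.008, 0, 0, 0, 0.2], [0.028, -0.043, -0.008, 0, 0, 0, 0.2]])

```text
time_s: 10.0
eef_pos: [528.4, -98.8, 128.1]
eef_rot: [0.841, -0.034, 0.537, 0.055]
ft_force: [0.4, 0.4, 0.9]
gripper_width: 0.596
```

Request:
send_rows(moves=[[0.028, -0.043, -0.008, 0, 0, -0.2, 0.2], [0, 0, 0, 0, 0, 0, 0.2]])

```text
time_s: 10.25
eef_pos: [556.3, -142.4, 118.7]
eef_rot: [0.841, -0.032, 0.538, 0.053]
ft_force: [-0.6, 0.1, -0.8]
gripper_width: 0.6
```

```bash
python3 - <<'E'
from h import *
M=ori(25,'y',1); plan(tcp([-37,-139.5,80],M),M)
n="wrist"
im,d=env.capture(n); W=cloud(n,d); L=np.stack([(W-O)@ex,(W-O)@ey,W[...,2]],-1)
cv2.imwrite(f"pics/{n}7.png",im[:,:,::-1])
for t in ["knob_right"]:
      for r in env.masks_of(n,t)[:1]:
        p=L[r["mask"]&(d>0)]; print(n,t,r["confidence"],len(p),np.percentile(p,[2,10,50,90,98],axis=0).round(1).tolist())
E
```

```text
t 10.25 pos [ 556.3 -142.4  118.7] F [-0.6  0.1 -0.8] grip 0.6 q [-0.55 -0.05  1.9   0.32  0.97 -2.38]
 local [-57.1, -141.7, 118.7] toolx [ 0.42  0.06 -0.91] tooly [-0.12  0.99  0.  ]
 -> d(mm) [ 38.6   7.1 -79.5] rot(deg) [-0.15 -0.23  0.14] min rows 1.27
wrist knob_right 0.92 2926 [[-48.7, -153.3, 70.1], [-48.2, -150.5, 76.4], [-35.1, -141.2, 88.6], [-3.9, -131.6, 97.7], [-3.0, -128.8, 103.7]]
```

View pics/wrist7.png

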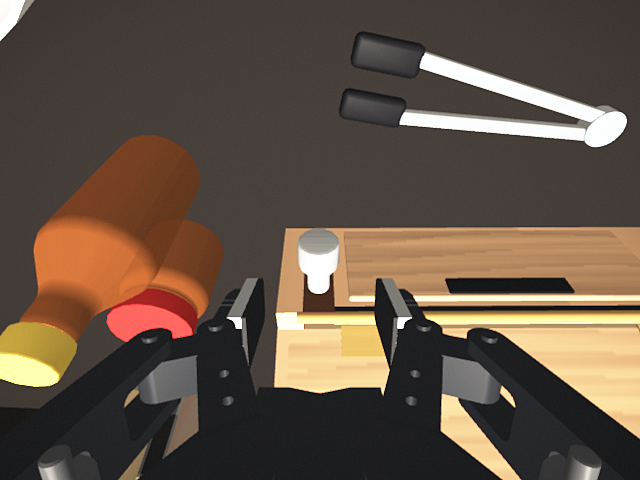

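Request:
send_rows(moves=[[0.01, 0.0015, -0.02, 0, 0, 0, 0.2], [0.01, 0.0015, -0.02, 0, 0, 0, 0.2], [0.01, 0.0015, -0.02, 0, 0, 0, 0.2], [0.0085, 0.001, -0.019, 0, 0, 0, 0.2], [0, 0, 0, 0, 0, 0, 0.2]])

```text
time_s: 10.98
eef_pos: [593.6, -133.0, 41.5]
eef_rot: [0.841, -0.034, 0.537, 0.055]
ft_force: [0.1, -0.6, 1.1]
gripper_width: 0.599
```

Request:
send_rows(moves=[[0, 0, 0, 0, 0, 0, -1], [0, 0, 0, 0, 0, 0, -1], [0, 0, 0, 0, 0, 0, -1]], squeeze=60)

```text
time_s: 11.35
eef_pos: [595.4, -137.8, 44.7]
eef_rot: [0.843, -0.036, 0.535, 0.051]
ft_force: [7.0, -27.9, -8.9]
gripper_width: 0.309
```

```bash
python3 - <<'E'
from h import *
M=ori(25,'y',1); plan(tcp([-37-120,-140,80],M),M)
E
```

```text
t 11.35 pos [ 595.4 -137.8   44.7] F [  7.  -27.9  -8.9] grip 0.31 q [-0.49  0.1   1.91  0.35  0.79 -2.4 ]
 local [-17.8, -142.1, 44.7] toolx [ 0.42  0.05 -0.9 ] tooly [-0.13  0.99 -0.01]
 -> d(mm) [-119.5  -13.2   -5.5] rot(deg) [0.29 0.22 0.11] min rows 1.91
```

Request:
send_rows(moves=[[-0.005, -0.003, -0.001, 0, 0, 0, -1], [-0.022, -0.004, -0.001, 0, 0, 0, -1], [-0.022, -0.003, 0, 0, 0, 0, -1], [-0.022, -0.003, 0, 0, 0, 0, -1], [-0.022, -0.003, 0, 0, 0, 0, -1]])

```text
time_s: 11.98
eef_pos: [502.7, -150.1, 44.4]
eef_rot: [0.843, -0.035, 0.534, 0.054]
ft_force: [1.6, 14.7, 28.3]
gripper_width: 0.308
```

Request:
send_rows(moves=[[-0.014, -0.0015, 0, 0, 0, 0, -1], [-0.007, -0.001, 0, 0, 0, 0, -1], [-0.005, -0.0005, 0, 0, 0, 0, -1], [-0.003, -0.0005, 0, 0, 0, 0, -1], [0, 0, 0, 0, 0, 0, -1]])

```text
time_s: 12.6
eef_pos: [474.3, -153.7, 43.8]
eef_rot: [0.843, -0.034, 0.534, 0.054]
ft_force: [12.2, 13.2, 14.6]
gripper_width: 0.305
```

```bash
python3 - <<'E'
from h import *
M=ori(25,'y',1); plan(tcp([-37-120,-140,80],M),M)
E
```

```text
t 12.6 pos [ 474.3 -153.7   43.8] F [12.2 13.2 14.6] grip 0.3 q [-0.69 -0.12  2.14  0.43  0.86 -2.63]
 local [-139.9, -142.5, 43.8] toolx [ 0.42  0.05 -0.9 ] tooly [-0.13  0.99 -0.  ]
 -> d(mm) [ 1.6  2.7 -4.5] rot(deg) [-0.02  0.32  0.01] min rows 0.07
```

Request:
send_rows(moves=[[-0.003, 0.001, -0.001, 0, 0, 0, -1], [0, 0, 0, 0, 0, 0, -1]], squeeze=60)

```text
time_s: 12.85
eef_pos: [471.2, -154.1, 42.6]
eef_rot: [0.843, -0.036, 0.534, 0.053]
ft_force: [11.2, -1.2, 5.7]
gripper_width: 0.303
```

Request:
send_rows(moves=[[0.002, 0, 0, 0, 0, 0, 0.2], [0, 0, 0, 0, 0, 0, 0.2], [0, 0, 0, 0, 0, 0, 0.2], [-0.01, -0.0015, 0.026, 0, 0, 0, 0.2], [-0.01, -0.0015, 0.026, 0, 0, 0, 0.2]])

```text
time_s: 13.48
eef_pos: [451.0, -155.8, 92.2]
eef_rot: [0.841, -0.034, 0.537, 0.054]
ft_force: [-0.0, 0.4, 0.4]
gripper_width: 0.604
```

Request:
send_rows(moves=[[-0.01, 0.0015, 0.026, 0, 0, 0, 0.2], [-0.01, 0.0015, 0.026, 0, 0, 0, 0.2]])

```text
time_s: 13.72
eef_pos: [431.0, -152.9, 144.6]
eef_rot: [0.842, -0.034, 0.536, 0.054]
ft_force: [-0.3, 0.4, -0.1]
gripper_width: 0.6
```

```bash
python3 - <<'E'
from h import *
for n in ["wrist"]:
    im,d=env.capture(n); W=cloud(n,d); L=np.stack([(W-O)@ex,(W-O)@ey,W[...,2]],-1)
    cv2.imwrite(f"pics/{n}8.png",im[:,:,::-1])
    for t in ["knob_right"]:
      for r in env.masks_of(n,t)[:1]:
        p=L[r["mask"]&(d>0)]; print(n,t,r["confidence"],len(p),np.percentile(p,[2,10,50,90,98],axis=0).round(1).tolist())
        p=p[abs(p[:,2]-104)<3]; print("bar top",np.percentile(p,[1,5,95],axis=0).round(1).tolist())
M=ori(0,'x',1); plan(tcp([66,0,262],M)-100*M[:,0],M)
M=ori(0,'x',-1); plan(tcp([66,0,262],M)-100*M[:,0],M)
E
```

```text
wrist knob_right 0.67 4289 [[-165.3, -154.3, 74.5], [-164.7, -152.3, 84.4], [-120.8, -143.1, 100.8], [-37.1, -134.0, 107.4], [-9.8, -131.7, 107.8]]
bar top [[-121.8, -154.1, 101.3], [-121.3, -153.2, 102.6], [-20.2, -133.1, 107.0]]
t 13.82 pos [ 431.7 -153.7  146.5] F [ 0.7 -1.3 -0.3] grip 0.6 q [-0.77 -0.33  2.07  0.37  1.14 -2.58]
 local [-182.2, -137.0, 146.5] toolx [ 0.42  0.05 -0.91] tooly [-0.13  0.99 -0.  ]
 -> d(mm) [228.7 167.5 170.5] rot(deg) [-21.97  17.18  88.39] min rows 8.26
t 13.82 pos [ 431.7 -153.7  146.5] F [ 0.7 -1.3 -0.3] grip 0.6 q [-0.77 -0.33  2.07  0.37  1.14 -2.58]
 local [-182.2, -137.0, 146.5] toolx [ 0.42  0.05 -0.91] tooly [-0.13  0.99 -0.  ]
 -> d(mm) [228.7 167.5 170.5] rot(deg) [ 17.18  21.97 -88.46] min rows 8.27
```

View pics/wrist8.png

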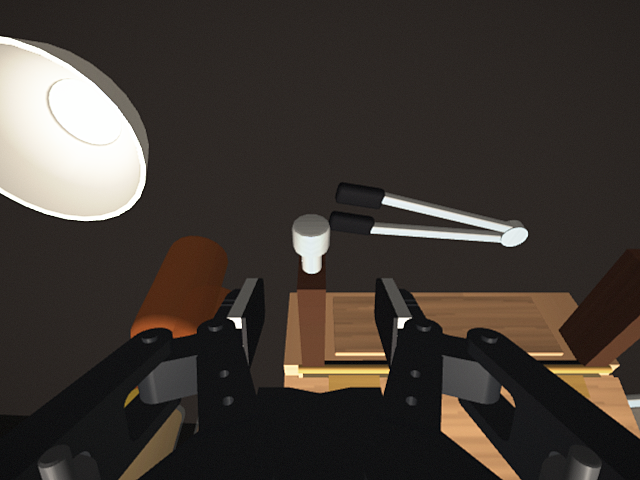

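```bash
cat > arc.py <<'E'
from h import *
from scipy.optimize import fsolve
D=np.array([[.151,1.438,1.554,574.9,208.9],[-.47,2.2,.725,488.4,169.3],[-.07,2.005,.77,560.4,79.3],[.02,2.01,.67,577,39.5],[-.2,2.21,.69,479.8,39.5],[-.27,2.26,.71,454.6,40.5],[-.52,2.19,1.04,407.3,145.1]])
A=[];b=[]
for a,c,e,r,z in D:
    A.append([1,0,np.sin(a),np.sin(a+c),np.cos(a+c),np.sin(a+c+e)]);b.append(r)
    A.append([0,1,np.cos(a),np.cos(a+c),-np.sin(a+c),np.cos(a+c+e)]);b.append(z)
A=np.array(A);X,res,rk,sv=np.linalg.lstsq(A,np.array(b),rcond=None)
def ik(r,z,a,g=(-.1,1.9)):
    p=np.pi-np.radians(a)
    f=lambda q:[X[0]+X[2]*np.sin(q[0])+X[3]*np.sin(q.sum())+X[4]*np.cos(q.sum())+X[5]*np.sin(p)-r, X[1]+X[2]*np.cos(q[0])+X[3]*np.cos(q.sum())-X[4]*np.sin(q.sum())+X[5]*np.cos(p)-z]
    q,_,ok,_=fsolve(f,np.array(g),full_output=True); return q,p-q.sum(),ok
def bar(f):
    B=np.radians(20)-f; return np.array([170*np.sin(B)+8*np.cos(B),0,105+170*np.cos(B)-8*np.sin(B)])
E
python3 - <<'E'
from arc import *
print(X,res,rk,sv, (A@X-np.array(b)).round(1))
for aend in (30,45,60,75):
    for f in np.linspace(0,1.92,6):
        a=aend*f/1.92; M=ori(a,'x',-1); t=tcp(bar(f),M); q,j5,ok=ik(np.hypot(t[0],t[1]),t[2],a); print(aend,round(f,2),t.round(0),q.round(2),round(j5,2),ok)
E
```

```text
[  6.36062194 152.8781404  462.11246664 501.19816689  63.33525477
 327.48175765] [12.27681339] 6 [5.22670586 3.74958078 0.5993578  0.38422306 0.30818899 0.14266148] [ 0.5  0.9  1.1  0.3 -2.1  0.1 -0.2  0.4  1.4 -0.2  0.5 -0.2 -1.1 -1.3]
30 0.0 [660.  14. 217.] [0.33 1.2 ] 1.61 1
30 0.38 [602.   6. 230.] [0.13 1.43] 1.48 1
30 0.77 [543.  -1. 220.] [-0.07  1.66] 1.34 1
30 1.15 [493.  -8. 186.] [-0.24  1.89] 1.17 1
30 1.54 [460. -12. 135.] [-0.36  2.11] 0.97 1
30 1.92 [449. -13.  74.] [-0.39  2.29] 0.72 1
45 0.0 [660.  14. 217.] [0.33 1.2 ] 1.61 1
45 0.38 [604.   7. 231.] [0.1  1.46] 1.42 1
45 0.77 [547.  -1. 221.] [-0.13  1.73] 1.23 1
45 1.15 [499.  -7. 189.] [-0.33  1.99] 1.01 1
45 1.54 [468. -11. 140.] [-0.47  2.24] 0.75 1
45 1.92 [458. -12.  81.] [-0.5   2.45] 0.4 1
60 0.0 [660.  14. 217.] [0.33 1.2 ] 1.61 1
60 0.38 [606.   7. 231.] [0.07 1.5 ] 1.36 1
60 0.77 [552.  -0. 222.] [-0.19  1.8 ] 1.11 1
60 1.15 [505.  -6. 192.] [-0.41  2.09] 0.83 1
60 1.54 [475. -10. 146.] [-0.57  2.37] 0.5 1
60 1.92 [465. -11.  90.] [-0.53  2.6 ] 0.02 1
75 0.0 [660.  14. 217.] [0.33 1.2 ] 1.61 1
75 0.38 [609.   7. 232.] [0.04 1.54] 1.3 1
75 0.77 [556.   0. 225.] [-0.24  1.87] 0.99 1
75 1.15 [511.  -5. 197.] [-0.48  2.2 ] 0.64 1
75 1.54 [480.  -9. 154.] [-0.62  2.5 ] 0.22 1
75 1.92 [469. -11. 101.] [-0.36  2.72] -0.52 1
```

Request:
send_rows(moves=[[0, 0.014, 0.032, 1.43, 1.83, -7.4, 0.2], [0, 0.014, 0.032, 1.43, 1.83, -7.4, 0.2], [0, 0.014, 0.032, 1.43, 1.83, -7.4, 0.2], [0, 0.014, 0.032, 1.43, 1.83, -7.4, 0.2], [0.005, 0.014, 0.03, 1.43, 1.83, -7.4, 0.2]], squeeze=30)

```text
time_s: 14.45
eef_pos: [436.5, -82.5, 302.5]
eef_rot: [0.77, 0.195, 0.579, -0.182]
ft_force: [0.4, -0.9, 0.0]
gripper_width: 0.597
```

Request:
send_rows(moves=[[0.03, 0.014, 0, 1.43, 1.83, -7.4, 0.2], [0.03, 0.014, 0, 1.43, 1.83, -7.4, 0.2], [0.03, 0.014, 0, 1.43, 1.83, -7.4, 0.2], [0.03, 0.014, 0, 1.43, 1.83, -7.4, 0.2], [0.03, 0.014, 0, 1.43, 1.83, -7.4, 0.2]])

```text
time_s: 15.08
eef_pos: [587.7, -12.2, 300.7]
eef_rot: [0.612, 0.4, 0.557, -0.395]
ft_force: [-0.3, -0.3, 0.3]
gripper_width: 0.601
```

```bash
python3 - <<'E'
from h import *
M=ori(0,'x',-1); plan(tcp([66,0,262],M)-80*M[:,0],M)
E
```

```text
t 15.07 pos [587.7 -12.2 300.7] F [-0.3 -0.3  0.3] grip 0.6 q [-0.13  0.11  1.3  -0.03  1.66 -0.51]
 local [-9.5, -16.5, 300.7] toolx [ 0.07 -0.04 -1.  ] tooly [0.93 0.37 0.05]
 -> d(mm) [72.8 26.  -3.7] rot(deg) [  2.68   3.6  -14.23] min rows 1.33
```

Request:
send_rows(moves=[[0.025, 0.009, 0, 0.9, 1.2, -4.7, 0.2], [0.025, 0.009, 0, 0.9, 1.2, -4.7, 0.2], [0.023, 0.008, -0.002, 0.9, 1.2, -4.7, 0.2], [0, 0, 0, 0, 0, 0, 0.2]])

```text
time_s: 15.58
eef_pos: [660.7, 13.3, 297.2]
eef_rot: [0.532, 0.465, 0.532, -0.466]
ft_force: [-0.1, -0.6, 0.1]
gripper_width: 0.6
```

```bash
python3 - <<'E'
from h import *
M=ori(0,'x',-1); plan(tcp([66,0,262],M),M)
s,p0,r0=st();T=r0.as_matrix()
for n in ["wrist","side"]:
    im,d=env.capture(n); W=cloud(n,d); L=np.stack([(W-O)@ex,(W-O)@ey,W[...,2]],-1)
    cv2.imwrite(f"pics/{n}9.png",im[:,:,::-1])
    m=(abs(L[...,1])<60)&(L[...,2]>256)&(L[...,2]<285)&(L[...,0]>40)&(L[...,0]<95); p=L[m]
    print(n,"bar",m.sum(),np.percentile(p,[2,10,50,90,98],axis=0).round(1).tolist() if m.sum() else 0)
    if n=="wrist":
        t=(W-p0)@T; m=(abs(t[...,1])<45)&(abs(t[...,2])<14)&(t[...,0]<-15)&(t[...,0]>-60)&(d>0); print("tips max x",np.percentile(t[m],[0,1,50,99,100],axis=0).round(1).tolist())
E
```

```text
t 15.57 pos [660.7  13.3 297.2] F [-0.1 -0.6  0.1] grip 0.6 q [-0.1   0.33  1.05 -0.    1.77 -0.23]
 local [66.2, -0.5, 297.2] toolx [-0.  0. -1.] tooly [ 0.99  0.13 -0.  ]
 -> d(mm) [ -0.3   0.5 -80.2] rot(deg) [-0.   -0.06 -0.32] min rows 1.28
wrist bar 3358 [[60.7, -56.6, 263.8], [61.5, -44.8, 265.1], [66.1, 7.4, 267.4], [70.8, 50.3, 268.6], [71.8, 58.0, 269.2]]
tips max x [[-60.0, -41.1, -11.4], [-59.8, -40.3, -11.1], [-46.6, -26.9, -6.6], [-27.7, 37.1, 11.0], [-25.0, 37.8, 12.1]]
side bar 260 [[60.5, -57.7, 259.4], [61.4, -49.3, 261.7], [63.5, -3.5, 266.8], [67.8, 48.1, 269.7], [70.4, 58.1, 270.4]]
```

View pics/wrist9.png

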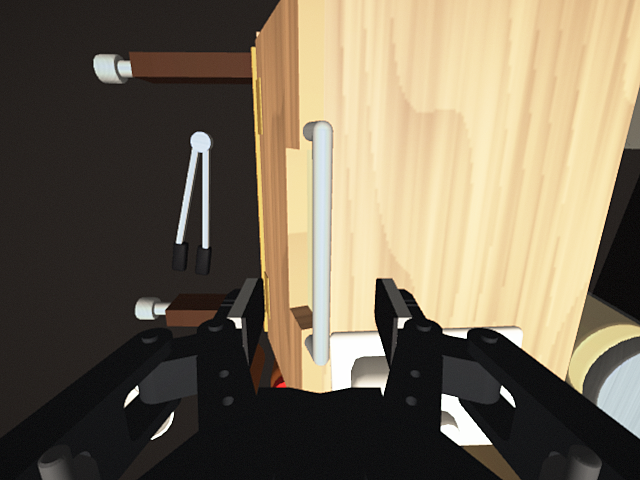

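View pics/side9.png

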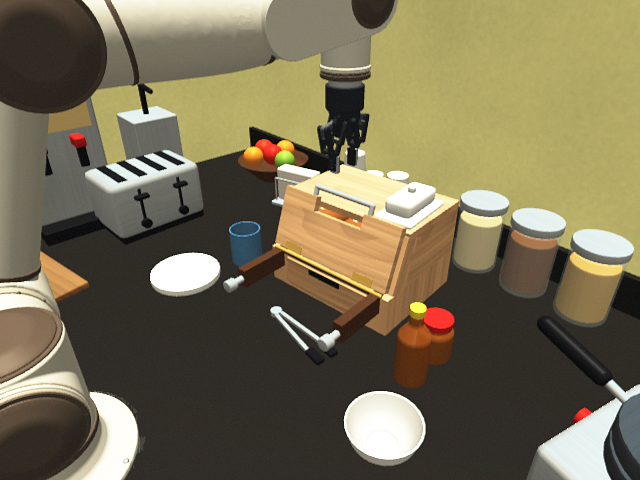

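Request:
send_rows(moves=[[0, 0, -0.02, 0, 0, 0, 0.2], [0, 0, -0.02, 0, 0, 0, 0.2], [0, 0, -0.02, 0, 0, 0, 0.2], [0, 0, -0.018, 0, 0, 0, 0.2], [0, 0, 0, 0, 0, 0, 0.2]])

```text
time_s: 16.3
eef_pos: [658.8, 12.9, 220.8]
eef_rot: [0.532, 0.466, 0.532, -0.466]
ft_force: [0.3, 0.4, 0.5]
gripper_width: 0.6
```

Request:
send_rows(moves=[[0, 0, 0, 0, 0, 0, -1], [0, 0, 0, 0, 0, 0, -1], [0, 0, 0, 0, 0, 0, -1], [0, 0, 0, 0, 0, 0, -1]])

```text
time_s: 16.8
eef_pos: [660.0, 13.0, 222.8]
eef_rot: [0.533, 0.466, 0.531, -0.465]
ft_force: [2.5, 1.0, 5.6]
gripper_width: 0.121
```

```bash
python3 - <<'E'
from arc import *
M=ori(0,'x',-1); plan(tcp([66,0,262],M),M)
im,d=env.capture("wrist"); cv2.imwrite("pics/wrist10.png",im[:,:,::-1])
s,p0,r0=st()
# arc deltas, start from here
g0=None
fs=np.linspace(0,1.92,33)
P=[tcp(bar(f),ori(40*f/1.92,'x',-1)) for f in fs]
for i in range(1,33): print(i,round(fs[i],2),(P[i]-P[i-1]).round(1))
E
```

```text
t 16.8 pos [660.   13.  222.8] F [2.5 1.  5.6] grip 0.12 q [-0.1   0.32  1.2  -0.    1.62 -0.23]
 local [65.5, -0.8, 222.8] toolx [ 0. -0. -1.] tooly [0.99 0.13 0.  ]
 -> d(mm) [ 0.4  0.8 -5.8] rot(deg) [ 0.04  0.23 -0.33] min rows 0.09
1 0.06 [-8.5 -1.1  3.7]
2 0.12 [-8.7 -1.1  3.1]
3 0.18 [-8.8 -1.1  2.5]
4 0.24 [-9.  -1.2  2. ]
5 0.3 [-9.1 -1.2  1.4]
6 0.36 [-9.1 -1.2  0.8]
7 0.42 [-9.2 -1.2  0.2]
8 0.48 [-9.2 -1.2 -0.4]
9 0.54 [-9.1 -1.2 -1. ]
10 0.6 [-9.  -1.2 -1.6]
11 0.66 [-8.9 -1.1 -2.1]
12 0.72 [-8.7 -1.1 -2.7]
13 0.78 [-8.6 -1.1 -3.3]
14 0.84 [-8.3 -1.1 -3.8]
15 0.9 [-8.1 -1.  -4.4]
16 0.96 [-7.8 -1.  -4.9]
17 1.02 [-7.5 -1.  -5.4]
18 1.08 [-7.1 -0.9 -5.8]
19 1.14 [-6.8 -0.9 -6.3]
20 1.2 [-6.4 -0.8 -6.7]
21 1.26 [-5.9 -0.8 -7.1]
22 1.32 [-5.5 -0.7 -7.5]
23 1.38 [-5.  -0.6 -7.9]
24 1.44 [-4.5 -0.6 -8.2]
25 1.5 [-4.  -0.5 -8.5]
26 1.56 [-3.5 -0.4 -8.7]
27 1.62 [-2.9 -0.4 -9. ]
28 1.68 [-2.4 -0.3 -9.1]
29 1.74 [-1.8 -0.2 -9.3]
30 1.8 [-1.2 -0.2 -9.4]
31 1.86 [-0.6 -0.1 -9.5]
32 1.92 [-0.  -0.  -9.6]
```

View pics/wrist10.png

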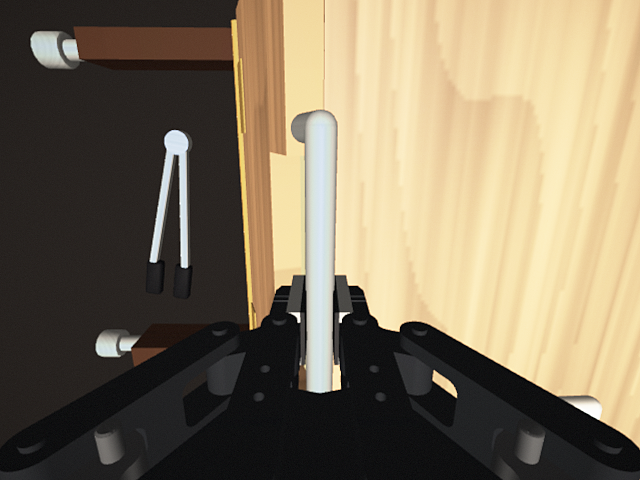

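```bash
sed -i 's/^OFF=45/OFF=39/' h.py; cat > step.py <<'E'
from arc import *
import sys
f=float(sys.argv[1]); n=int(sys.argv[2])
s,p0,r0=st(); x=r0.as_matrix()[:,0]
a=np.degrees(np.arctan2(x@ex,-x[2])); g=p0-OFF*x; l=np.array([(g-O)@ex,(g-O)@ey,g[2]])
u=l-[0,0,105]; fa=np.arctan2(-u[0],u[2])+np.radians(20)+np.arctan2(8,170)
print("tilt",a.round(1),"grasp local",l.round(1),"radius",np.hypot(u[0],u[2]).round(1),"(170.2) f_est",fa.round(3),"F",s["ft_force"].round(1),"M",s["moment"].round(1),"grip",round(s["gripper_width"],3),"t",round(s["time_s"],2),"q",s["q"].round(2))
P=[tcp(bar(k),ori(40*k/1.92,'x',-1)) for k in np.linspace(f,f+n*0.06,n+1)]
for i in range(n): print((P[i+1]-P[i]).round(1))
print("err to nominal at f", (p0-P[0]).round(1))
E
python3 step.py 0 5
```

```text
tilt 0.2 grasp local [ 65.3  -0.8 261.8] radius 169.8 (170.2) f_est 0.001 F [2.2 0.9 5.9] M [ 0.1 -0.4 -0.1] grip 0.128 t 16.85 q [-0.1   0.32  1.2  -0.    1.62 -0.23]
[-8.6 -1.1  3.7]
[-8.8 -1.1  3.1]
[-9.  -1.2  2.5]
[-9.1 -1.2  2. ]
[-9.2 -1.2  1.4]
err to nominal at f [-0.1 -0.8 -0.2]
```

Request:
send_rows(moves=[[-0.0086, -0.001, 0.0037, 0.16, -1.24, 0, -1], [-0.0088, -0.001, 0.0031, 0.16, -1.24, 0, -1], [-0.009, -0.001, 0.0025, 0.16, -1.24, 0, -1], [-0.0091, -0.0012, 0.002, 0.16, -1.24, 0, -1], [-0.0092, -0.0012, 0.0014, 0.16, -1.24, 0, -1]])

```text
time_s: 17.48
eef_pos: [615.2, 7.2, 235.6]
eef_rot: [0.558, 0.495, 0.504, -0.435]
ft_force: [3.2, -1.9, 2.5]
gripper_width: 0.128
```

```bash
python3 step.py 0.3 5
```

```text
tilt 6.5 grasp local [ 15.8  -0.7 274.3] radius 170.1 (170.2) f_est 0.303 F [ 3.2 -1.9  2.5] M [-0.2 -0.7 -0.1] grip 0.128 t 17.48 q [-0.13  0.15  1.39  0.03  1.49 -0.26]
[-9.3 -1.2  0.8]
[-9.3 -1.2  0.2]
[-9.3 -1.2 -0.4]
[-9.2 -1.2 -1. ]
[-9.1 -1.2 -1.6]
err to nominal at f [-0.2 -0.8 -0. ]
```

Excellent tracking.

Request:
send_rows(moves=[[-0.0093, -0.001, 0.0008, 0.16, -1.24, 0, -1], [-0.0093, -0.001, 0.0002, 0.16, -1.24, 0, -1], [-0.0093, -0.001, -0.0004, 0.16, -1.24, 0, -1], [-0.0092, -0.0012, -0.001, 0.16, -1.24, 0, -1], [-0.0091, -0.0012, -0.0016, 0.16, -1.24, 0, -1]])

```text
time_s: 18.1
eef_pos: [568.8, 1.6, 233.4]
eef_rot: [0.581, 0.521, 0.476, -0.404]
ft_force: [1.9, -3.9, 1.8]
gripper_width: 0.131
```

```bash
python3 step.py 0.6 5; python3 -c "
from h import *
im,d=env.capture('side'); cv2.imwrite('pics/side11.png',im[:,:,::-1])"
```

```text
tilt 12.8 grasp local [-35.1  -0.4 271.4] radius 170.1 (170.2) f_est 0.604 F [ 1.9 -3.9  1.8] M [-0.6 -0.4 -0.2] grip 0.131 t 18.1 q [-0.17 -0.03  1.59  0.06  1.36 -0.31]
[-9.  -1.2 -2.2]
[-8.9 -1.1 -2.7]
[-8.7 -1.1 -3.3]
[-8.5 -1.1 -3.9]
[-8.2 -1.1 -4.4]
err to nominal at f [-0.4 -0.5 -0.2]
```

View pics/side11.png

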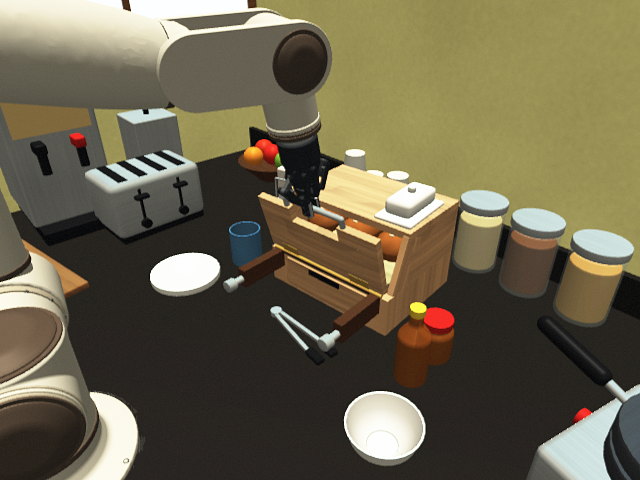

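Request:
send_rows(moves=[[-0.009, -0.0012, -0.0022, 0.16, -1.24, 0, -1], [-0.0089, -0.0012, -0.0027, 0.16, -1.24, 0, -1], [-0.0087, -0.0012, -0.0033, 0.16, -1.24, 0, -1], [-0.0085, -0.0012, -0.0039, 0.16, -1.24, 0, -1], [-0.0082, -0.0012, -0.0044, 0.16, -1.24, 0, -1]])

```text
time_s: 18.77
eef_pos: [525.2, -3.9, 216.4]
eef_rot: [0.602, 0.546, 0.447, -0.372]
ft_force: [-2.8, 0.4, 7.0]
gripper_width: 0.128
```

```bash
python3 step.py 0.9 5
```

```text
tilt 19.0 grasp local [-83.   -0.3 253.3] radius 170.0 (170.2) f_est 0.907 F [-2.8  0.4  7. ] M [ 0.1  0.1 -0.1] grip 0.128 t 18.77 q [-0.23 -0.19  1.79  0.12  1.23 -0.39]
[-7.9 -1.  -4.9]
[-7.6 -1.  -5.4]
[-7.3 -0.9 -5.9]
[-6.9 -0.9 -6.4]
[-6.5 -0.8 -6.8]
err to nominal at f [-0.7 -0.4 -0.7]
```

Request:
send_rows(moves=[[-0.0079, -0.001, -0.0049, 0.16, -1.24, 0, -1], [-0.0076, -0.001, -0.0054, 0.16, -1.24, 0, -1], [-0.0073, -0.001, -0.0059, 0.16, -1.24, 0, -1], [-0.0069, -0.0009, -0.0064, 0.16, -1.24, 0, -1], [-0.0064, -0.0009, -0.0067, 0.16, -1.24, 0, -1]])

```text
time_s: 19.4
eef_pos: [489.0, -8.6, 187.0]
eef_rot: [0.622, 0.57, 0.417, -0.339]
ft_force: [1.3, 2.3, -0.6]
gripper_width: 0.127
```

```bash
python3 step.py 1.2 5
```

```text
tilt 25.2 grasp local [-123.5   -0.4  222.3] radius 170.3 (170.2) f_est 1.207 F [ 1.3  2.3 -0.6] M [ 0.3 -0.2  0. ] grip 0.127 t 19.4 q [-0.3  -0.33  1.99  0.2   1.09 -0.49]
[-6.  -0.8 -7.2]
[-5.6 -0.7 -7.6]
[-5.1 -0.7 -7.9]
[-4.6 -0.6 -8.2]
[-4.1 -0.5 -8.5]
err to nominal at f [-0.7 -0.5 -0.8]
```

Request:
send_rows(moves=[[-0.006, -0.0008, -0.0072, 0.16, -1.24, 0, -1], [-0.0056, -0.0007, -0.0076, 0.16, -1.24, 0, -1], [-0.0051, -0.0007, -0.0079, 0.16, -1.24, 0, -1], [-0.0046, -0.0006, -0.0082, 0.16, -1.24, 0, -1], [-0.004, -0.0005, -0.0084, 0.16, -1.24, 0, -1]])

```text
time_s: 20.02
eef_pos: [463.7, -11.9, 147.0]
eef_rot: [0.639, 0.592, 0.385, -0.305]
ft_force: [3.1, 2.6, -1.6]
gripper_width: 0.123
```

```bash
python3 step.py 1.5 7; python3 -c "
from h import *
im,d=env.capture('side'); cv2.imwrite('pics/side12.png',im[:,:,::-1])"
```

```text
tilt 31.5 grasp local [-152.8   -0.5  180.2] radius 170.3 (170.2) f_est 1.509 F [ 3.1  2.6 -1.6] M [ 0.4 -0.2  0.1] grip 0.123 t 20.02 q [-0.39 -0.44  2.18  0.32  0.94 -0.65]
[-3.6 -0.5 -8.8]
[-3.  -0.4 -9. ]
[-2.5 -0.3 -9.2]
[-1.9 -0.2 -9.4]
[-1.3 -0.2 -9.5]
[-0.7 -0.1 -9.6]
[-0.1 -0.  -9.6]
err to nominal at f [-0.7 -0.6 -1.3]
```

View pics/side12.png

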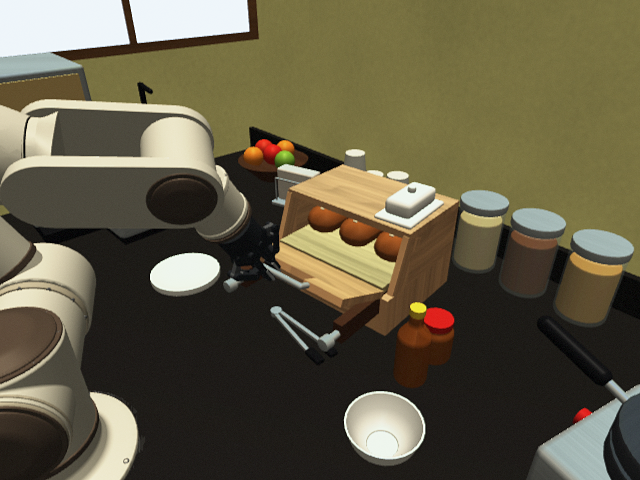

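Request:
send_rows(moves=[[-0.0034, -0.0005, -0.0087, 0.16, -1.24, 0, -1], [-0.003, -0.0004, -0.009, 0.16, -1.24, 0, -1], [-0.0024, -0.0003, -0.0092, 0.16, -1.24, 0, -1], [-0.0018, -0.0002, -0.0093, 0.16, -1.24, 0, -1], [-0.0012, -0.0002, -0.0093, 0.16, -1.24, 0, -1]])

```text
time_s: 20.7
eef_pos: [452.0, -13.5, 101.6]
eef_rot: [0.655, 0.612, 0.352, -0.27]
ft_force: [5.5, 5.6, -1.1]
gripper_width: 0.127
```

```bash
python3 step.py 1.8 2
```

```text
tilt 37.7 grasp local [-168.1   -0.6  132.5] radius 170.3 (170.2) f_est 1.805 F [ 5.5  5.6 -1.1] M [ 0.7 -0.5  0.5] grip 0.127 t 20.7 q [-0.48 -0.49  2.35  0.51  0.79 -0.89]
[-0.7 -0.1 -9.6]
[-0.1 -0.  -9.6]
err to nominal at f [-0.1 -0.6 -0.7]
```

Request:
send_rows(moves=[[-0.0002, 0, -0.005, 0.06, -0.5, 0, -1], [0, 0, -0.005, 0.06, -0.5, 0, -1], [0, 0, -0.004, 0.06, -0.5, 0, -1], [0, 0, -0.003, 0.06, -0.5, 0, -1]])

```text
time_s: 21.2
eef_pos: [451.5, -13.6, 84.3]
eef_rot: [0.66, 0.617, 0.342, -0.259]
ft_force: [-9.3, -0.7, 0.8]
gripper_width: 0.128
```

```bash
python3 step.py 1.9 1
```

```text
tilt 39.6 grasp local [-169.6   -0.6  114.3] radius 169.9 (170.2) f_est 1.912 F [-9.3 -0.7  0.8] M [-0.2  1.2 -0.1] grip 0.128 t 21.2 q [-0.51 -0.49  2.4   0.6   0.74 -0.99]
[ 0.3  0.  -9.7]
err to nominal at f [ 0.3 -0.5 -2. ]
```

Request:
send_rows(moves=[[-0.0004, 0, -0.001, 0, 0, 0, -1], [-0.0004, 0, -0.001, 0, 0, 0, -1], [0, 0, 0, 0, 0, 0, -1]])

```text
time_s: 21.58
eef_pos: [451.4, -13.6, 83.4]
eef_rot: [0.66, 0.618, 0.341, -0.259]
ft_force: [-0.7, 1.2, 1.2]
gripper_width: 0.128
```

```bash
python3 step.py 1.92 1; python3 -c "
from h import *
for n in ['side','top']:
  im,d=env.capture(n); cv2.imwrite('pics/%s13.png'%n,im[:,:,::-1]); np.save('/tmp/%s13.npy'%n,cloud(n,d))"
```

```text
tilt 39.7 grasp local [-169.7   -0.6  113.4] radius 169.9 (170.2) f_est 1.917 F [-0.7  1.2  1.2] M [ 0.2 -0.   0.1] grip 0.128 t 21.57 q [-0.51 -0.49  2.4   0.6   0.73 -0.99]
[ 0.5  0.1 -9.7]
err to nominal at f [ 0.2 -0.6  0.3]
```

View pics/side13.png

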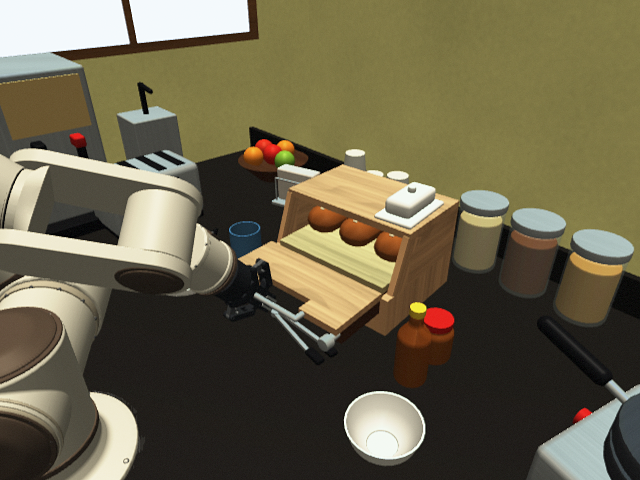

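Request:
send_rows(moves=[[0, 0, -0.001, 0, 0, 0, -1], [0, 0, -0.001, 0, 0, 0, -1], [0, 0, 0, 0, 0, 0, -1]])

```text
time_s: 22.05
eef_pos: [451.9, -13.8, 82.5]
eef_rot: [0.66, 0.618, 0.341, -0.258]
ft_force: [-15.9, 2.4, 22.7]
gripper_width: 0.129
```

```bash
python3 step.py 1.92 1
```

```text
tilt 39.8 grasp local [-169.3   -0.8  112.4] radius 169.4 (170.2) f_est 1.923 F [-15.9   2.4  22.7] M [ 0.6 -0.   0.5] grip 0.129 t 22.05 q [-0.51 -0.48  2.4   0.6   0.73 -1.  ]
[ 0.5  0.1 -9.7]
err to nominal at f [ 0.7 -0.7 -0.6]
```

Request:
send_rows(moves=[[0.0005, 0, 0.0012, 0, 0, 0, -1], [0, 0, 0, 0, 0, 0, 0.1], [0, 0, 0, 0, 0, 0, 0.1], [0, 0, 0, 0, 0, 0, 0.1]])

```text
time_s: 22.55
eef_pos: [451.6, -13.5, 82.0]
eef_rot: [0.66, 0.618, 0.342, -0.259]
ft_force: [-0.3, -0.1, 0.1]
gripper_width: 0.554
```

```bash
python3 - <<'E'
from arc import *
M=ori(40,'x',-1); plan(tcp(bar(1.92),M),M)
s,p0,r0=st(); x=r0.as_matrix()[:,0]
for k in (0,30,60,90): 
    t=p0-k*x; print(k,t.round(0),ik(np.hypot(t[0],t[1]),t[2],40), ik(np.hypot(t[0],t[1]),t[2],20))
im,d=env.capture("wrist"); cv2.imwrite("pics/wrist14.png",im[:,:,::-1])
E
```

```text
t 22.55 pos [451.6 -13.5  82. ] F [-0.3 -0.1  0.1] grip 0.55 q [-0.51 -0.48  2.4   0.6   0.73 -0.99]
 local [-144.7, -0.6, 82.0] toolx [ 0.63  0.08 -0.77] tooly [0.76 0.1  0.64]
 -> d(mm) [-0.3  0.5  1.1] rot(deg) [ 0.27 -0.34 -0.23] min rows 0.03
0 [452. -14.  82.] (array([-0.48511631,  2.40018966]), np.float64(0.5283876087126773), 1) (array([-0.27895382,  2.14703228]), np.float64(0.9244483430487955), 1)
30 [433. -16. 105.] (array([-0.584974  ,  2.39895519]), np.float64(0.6294797643816374), 1) (array([-0.35332109,  2.14916708]), np.float64(0.9966808187063052), 1)
60 [414. -18. 128.] (array([-0.67856256,  2.39113725]), np.float64(0.7308862622893946), 1) (array([-0.4244463 ,  2.14626445]), np.float64(1.0707086578935248), 1)
90 [395. -21. 151.] (array([-0.76426734,  2.37695046]), np.float64(0.8307778329598512), 1) (array([-0.49158397,  2.13836324]), np.float64(1.1457475352402073), 1)
```

View pics/wrist14.png

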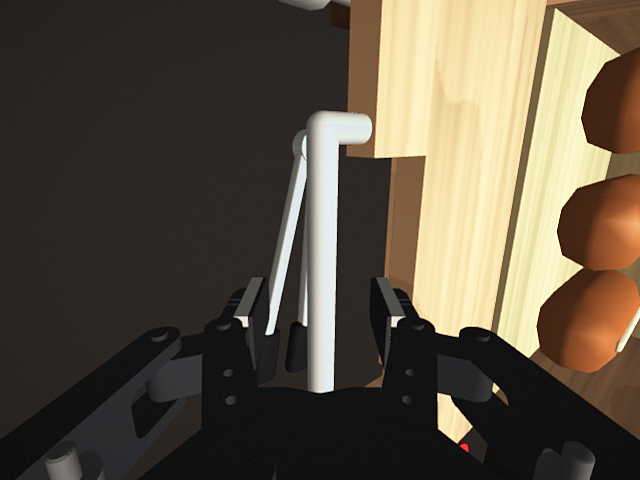

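Request:
send_rows(moves=[[-0.0035, -0.0005, 0, -0.63, 4.96, 0, 0.1], [-0.003, -0.0004, -0.001, -0.63, 4.96, 0, 0.1], [-0.003, -0.0004, -0.0015, -0.63, 4.96, 0, 0.1], [-0.0025, -0.0003, -0.002, -0.63, 4.96, 0, 0.1], [0, 0, 0, 0, 0, 0, 0.1]])

```text
time_s: 23.22
eef_pos: [440.4, -14.9, 77.7]
eef_rot: [0.605, 0.549, 0.445, -0.368]
ft_force: [-0.4, -0.1, -0.7]
gripper_width: 0.55
```

```bash
python3 - <<'E'
from arc import *
M=ori(20,'x',-1); plan(tcp(bar(1.92),M),M)
E
```

```text
t 23.23 pos [440.4 -14.9  77.7] F [-0.4 -0.1 -0.7] grip 0.55 q [-0.33 -0.29  2.17  0.18  0.97 -0.54]
 local [-156.0, -0.5, 77.7] toolx [ 0.33  0.04 -0.94] tooly [0.93 0.13 0.34]
 -> d(mm) [-0.8  0.4 -1.4] rot(deg) [ 0.16 -0.34 -0.37] min rows 0.03
```

Request:
send_rows(moves=[[-0.0075, -0.001, 0.02, 0, 0, 0, 0.1], [-0.0075, -0.001, 0.02, 0, 0, 0, 0.1], [-0.0075, -0.001, 0.02, 0, 0, 0, 0.1], [-0.0075, -0.001, 0.03, 0, 0, 0, 0.1], [0, 0, 0.04, 0, 0, 0, 0.1]])

```text
time_s: 23.85
eef_pos: [408.8, -18.8, 207.8]
eef_rot: [0.604, 0.55, 0.444, -0.368]
ft_force: [0.9, -0.1, 0.2]
gripper_width: 0.548
```

Request:
send_rows(moves=[[0, 0.03, 0.04, 0, 0, 0, 0.1], [-0.01, 0.04, 0.03, 0, 0, 0, 0.1], [-0.02, 0.05, 0.02, 0, 0, 0, 0.1], [-0.02, 0.06, 0.02, 0, 0, 0, 0.1], [-0.02, 0.06, 0, 0, 0, 0, 0.1]])

```text
time_s: 24.48
eef_pos: [353.3, 185.9, 311.0]
eef_rot: [0.604, 0.549, 0.445, -0.368]
ft_force: [0.5, -0.2, -0.6]
gripper_width: 0.55
```

Request:
send_rows(moves=[[-0.02, 0.06, 0, 0, 0, 0, 0.1], [-0.02, 0.06, 0, 0, 0, 0, 0.1], [-0.02, 0.05, 0, 0, 0, 0, 0.1], [0, 0, 0, 0, 0, 0, 0.1]])

```text
time_s: 24.98
eef_pos: [300.0, 336.1, 308.9]
eef_rot: [0.604, 0.546, 0.449, -0.368]
ft_force: [-0.3, -0.5, -0.3]
gripper_width: 0.549
```

```bash
python3 - <<'E'
from arc import *
plan([0,0,0],np.eye(3))
for n in ["side","top"]:
    im,d=env.capture(n); W=cloud(n,d); L=np.stack([(W-O)@ex,(W-O)@ey,W[...,2]],-1)
    cv2.imwrite(f"pics/{n}15.png",im[:,:,::-1])
    m=(abs(L[...,1])<130)&(L[...,0]>-140)&(L[...,0]<-40)&(L[...,2]>90)&(L[...,2]<150); p=L[m]
    A_=np.c_[p[:,:2],np.ones(len(p))]; r=np.linalg.lstsq(A_,p[:,2],rcond=None)[0]; print(n,"flap top plane: dz/dx,dz/dy",r[:2].round(4),"z at x=-90",(r[2]-90*r[0]).round(1))
    for s in (1,-1):
        m=(abs(L[...,1]-140*s)<16)&(L[...,0]>-190)&(L[...,0]<-152)&(abs(L[...,2]-80)<25); p=L[m]
        if len(p): print("knob",s,len(p),np.percentile(p,[2,10,50,90,98],axis=0).round(1).tolist())
    for t in ["mug","syrup","jam_jar","plates","bowl","tongs","butter_dish"]:
        for r in env.masks_of(n,t)[:1]:
            p=W[r["mask"]&(d>0)]; print(n,t,round(r["confidence"],2),len(p),np.percentile(p,3,axis=0).round(),np.percentile(p,97,axis=0).round())
E
```

```text
t 24.98 pos [300.  336.1 308.9] F [-0.3 -0.5 -0.3] grip 0.55 q [ 0.83 -0.3   1.7  -0.21  1.49  0.68]
 local [-250.6, 365.5, 308.9] toolx [ 0.33  0.04 -0.94] tooly [0.93 0.13 0.33]
 -> d(mm) [-300.  -336.1 -308.9] rot(deg) [-72.41 -59.47  48.82] min rows 6.77
side flap top plane: dz/dx,dz/dy [ 0.0369 -0.002 ] z at x=-90 121.1
knob 1 110 [[-165.0, 124.5, 71.9], [-164.3, 125.8, 75.0], [-162.0, 133.8, 87.4], [-154.2, 143.8, 94.8], [-152.4, 148.4, 96.6]]
knob -1 165 [[-165.4, -154.7, 70.6], [-164.1, -153.9, 75.5], [-162.2, -144.8, 87.0], [-154.0, -133.4, 94.7], [-152.3, -129.4, 95.9]]
side mug 0.96 985 [539. 257.   5.] [618. 340.  98.]
side syrup 0.87 2378 [ 546. -300.   10.] [ 588. -250.  171.]
side jam_jar 0.57 1206 [ 630. -294.   11.] [ 681. -241.   98.]
side plates 0.7 2345 [328. 228.  22.] [477. 382.  37.]
side bowl 0.97 4624 [ 364. -394.    5.] [ 479. -281.   62.]
side tongs 0.9 727 [ 461. -131.    2.] [509.  55.  15.]
side butter_dish 0.91 1889 [ 686. -140.  235.] [813. -68. 280.]
top flap top plane: dz/dx,dz/dy [0.0139 0.0002] z at x=-90 120.4
knob 1 72 [[-166.0, 126.9, 78.3], [-164.7, 129.1, 84.2], [-159.3, 138.5, 91.6], [-153.2, 149.2, 96.3], [-152.2, 151.7, 99.0]]
knob -1 72 [[-166.2, -154.0, 76.2], [-165.5, -149.7, 81.2], [-159.2, -138.9, 91.0], [-153.9, -128.6, 96.1], [-152.2, -127.3, 97.9]]
top mug 0.71 1244 [537. 259.  -1.] [618. 355.  97.]
top syrup 0.78 757 [ 544. -289.   13.] [ 600. -236.  172.]
top jam_jar 0.88 764 [ 624. -281.   15.] [ 683. -223.  100.]
top plates 0.66 3727 [328. 237.  18.] [475. 384.  38.]
top bowl 0.59 2106 [ 364. -393.    3.] [ 476. -286.   62.]
top tongs 0.77 192 [ 460. -123.    5.] [485.  28.  17.]
top butter_dish 0.82 2423 [ 687. -133.  236.] [822. -46. 281.]
```

View pics/side15.png

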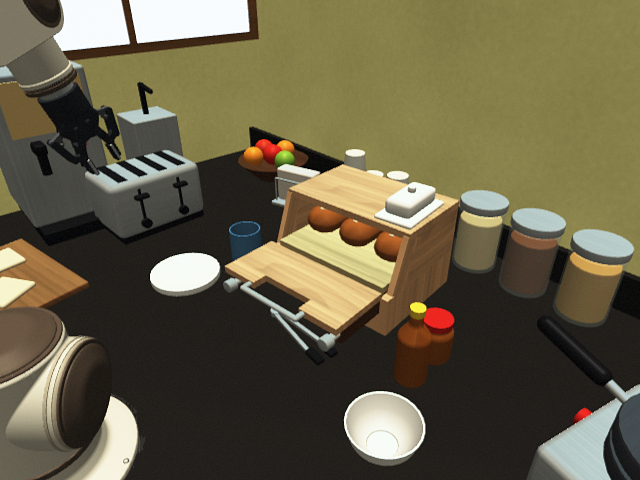

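View pics/top15.png

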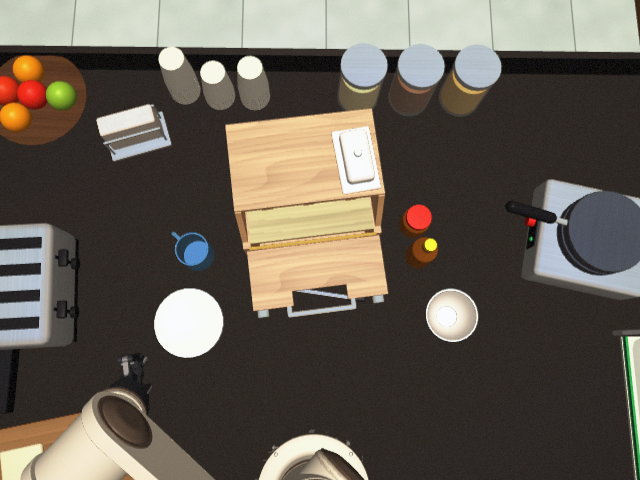

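```bash
python3 - <<'E'
from h import *
print(env.get_calibration("wrist")["mtx"])
a=[]
for n,(u,v) in {"wrist1":(316,220),"wrist6":(320,240),"wrist7":(318,255),"wrist8":(310,240)}.items():
    im=cv2.imread(f"pics/{n}.png"); a.append(cv2.resize(im[v-50:v+50,u-50:u+50],None,fx=4,fy=4,interpolation=cv2.INTER_NEAREST))
cv2.imwrite("pics/cmp.png",np.vstack([np.hstack(a[:2]),np.hstack(a[2:])])[:600*2:1][:800,:800][::1])
cv2.imwrite("pics/cmp.png",cv2.resize(np.vstack([np.hstack(a[:2]),np.hstack(a[2:])]),(600,600)))
E
```

```text
[[331.53374245   0.         319.17870763]
 [  0.         331.53374245 232.94318814]
 [  0.           0.           1.        ]]
```

View pics/cmp.png

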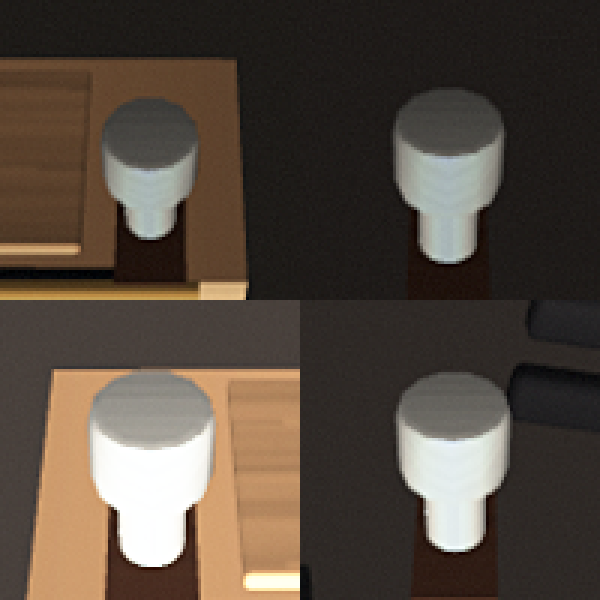

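```bash
python3 - <<'E'
from h import *
s,p0,r0=st(); T=r0.as_matrix(); c=env.get_calibration("wrist"); P=c["pose"]; K=c["mtx"]
Rc=T.T@P[:3,:3]; tc=T.T@(P[:3,3]-p0)
def q(w,x,y,z): return R.from_quat([x,y,z,w]).as_matrix()
V={"wrist1":((469.6,135.9,170.1),(0.902,-0.025,0.427,0.057),(316,214.3)),
"wrist6":((389.6,117.7,145.8),(0.842,-0.035,0.536,0.056),(319.7,231.7)),
"wrist7":((556.3,-142.4,118.7),(0.841,-0.032,0.538,0.053),(318.7,241.3)),
"wrist8":((431.3,-153.4,145.7),(0.842,-0.034,0.536,0.054),(311,226.3))}
for n,(p,qq,(u,v)) in V.items():
    M=q(*qq); o=M@tc+p; d=M@Rc@np.array([(u-K[0,2])/K[0,0],-(v-K[1,2])/K[1,1],-1])
    k=(80-o[2])/d[2]; X=o+k*d; print(n,((X-O)@ex).round(1),((X-O)@ey).round(1),"depth",round(k))
E
```

```text
wrist1 -42.8 141.9 depth 283
wrist6 -161.8 137.2 depth 246
wrist7 -45.0 -142.9 depth 215
wrist8 -160.2 -143.6 depth 242
```

```bash
python3 - <<'E'
from arc import *
M=ori(30,'y',-1)
for y in (138.5,-142):
  for k in (0,40,80):
    t=tcp([-159,y,80],M)-k*M[:,0]; q,j5,ok=ik(np.hypot(t[0],t[1]),t[2],30); print(y,k,t.round(0),q.round(2),round(j5,2),ok)
plan(tcp([-159,138.5,80],M)-80*M[:,0],M)
E
```

```text
138.5 0 [439. 125.  46.] [-0.32  2.31] 0.63 1
138.5 40 [419. 123.  81.] [-0.43  2.3 ] 0.75 1
138.5 80 [399. 120. 116.] [-0.53  2.28] 0.87 1
-142 0 [ 475. -153.   46.] [-0.21  2.23] 0.6 1
-142 40 [ 455. -156.   81.] [-0.31  2.22] 0.7 1
-142 80 [ 435. -158.  116.] [-0.4   2.21] 0.81 1
t 25.77 pos [302.4 333.2 310.2] F [-0.2 -0.5  1. ] grip 0.55 q [ 0.83 -0.3   1.69 -0.22  1.49  0.68]
 local [-248.5, 362.3, 310.2] toolx [ 0.33  0.04 -0.94] tooly [0.94 0.13 0.33]
 -> d(mm) [  96.9 -213.2 -194.7] rot(deg) [ 38.53  -3.49 -82.17] min rows 7.68
```

Request:
send_rows(moves=[[0.01, -0.025, -0.005, 3.85, -0.35, -8.2, 0.2], [0.01, -0.025, -0.005, 3.85, -0.35, -8.2, 0.2], [0.01, -0.025, -0.005, 3.85, -0.35, -8.2, 0.2], [0.01, -0.025, -0.01, 3.85, -0.35, -8.2, 0.2], [0.01, -0.025, -0.01, 3.85, -0.35, -8.2, 0.2]])

```text
time_s: 26.4
eef_pos: [352.6, 207.5, 275.0]
eef_rot: [0.343, 0.766, 0.271, -0.471]
ft_force: [-0.2, -0.2, -0.3]
gripper_width: 0.596
```

Request:
send_rows(moves=[[0.01, -0.025, -0.02, 3.85, -0.35, -8.2, 0.2], [0.01, -0.025, -0.03, 3.85, -0.35, -8.2, 0.2], [0.01, -0.02, -0.035, 3.85, -0.35, -8.2, 0.2], [0.01, -0.01, -0.035, 3.85, -0.35, -8.2, 0.2], [0.007, -0.008, -0.035, 3.85, -0.35, -8.2, 0.2]])

```text
time_s: 27.02
eef_pos: [399.7, 119.5, 119.3]
eef_rot: [0.031, 0.865, 0.054, -0.498]
ft_force: [0.1, -0.3, -0.6]
gripper_width: 0.6
```

```bash
python3 - <<'E'
from arc import *
M=ori(30,'y',-1)
plan(tcp([-159,138.5,80],M),M)
n="wrist"
im,d=env.capture(n); W=cloud(n,d); L=np.stack([(W-O)@ex,(W-O)@ey,W[...,2]],-1)
cv2.imwrite(f"pics/{n}16.png",im[:,:,::-1])
for t in ["knob_left"]:
      for r in env.masks_of(n,t)[:1]:
        p=L[r["mask"]&(d>0)]; print(n,t,r["confidence"],len(p),np.percentile(p,[2,10,50,90,98],axis=0).round(1).tolist())
E
```

```text
t 27.02 pos [399.7 119.5 119.3] F [ 0.1 -0.3 -0.6] grip 0.6 q [ 0.09 -0.54  2.28  0.02  0.88  1.53]
 local [-179.2, 138.0, 119.3] toolx [ 0.5   0.06 -0.87] tooly [ 0.12 -0.99 -0.  ]
 -> d(mm) [ 39.3   5.6 -73.1] rot(deg) [-0.08  0.08  0.16] min rows 1.17
wrist knob_left 0.73 1349 [[-166.8, 124.1, 70.4], [-166.6, 126.4, 78.5], [-158.7, 136.6, 85.9], [-149.8, 146.9, 88.2], [-148.0, 149.7, 89.0]]
```

View pics/wrist16.png

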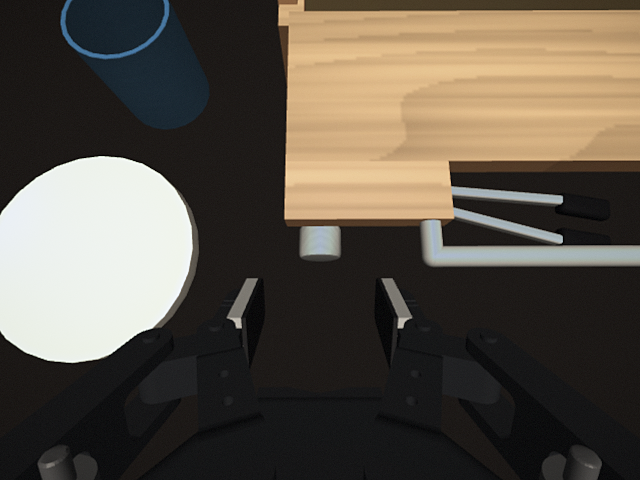

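Request:
send_rows(moves=[[0.01, 0.0015, -0.018, 0, 0, 0, 0.05], [0.01, 0.0015, -0.018, 0, 0, 0, 0.05], [0.01, 0.0015, -0.018, 0, 0, 0, 0.05], [0.008, 0.001, -0.014, 0, 0, 0, 0.05], [0, 0, 0, 0, 0, 0, 0.05]])

```text
time_s: 27.75
eef_pos: [437.6, 126.1, 52.6]
eef_rot: [0.034, 0.864, 0.057, -0.499]
ft_force: [-0.2, -0.1, -0.2]
gripper_width: 0.529
```

```bash
python3 - <<'E'
from arc import *
M=ori(30,'y',-1)
plan(tcp([-159,138.5,80],M),M)
n="wrist"
im,d=env.capture(n)
cv2.imwrite(f"pics/{n}17.png",im[:,:,::-1])
E
```

```text
t 27.75 pos [437.6 126.1  52.6] F [-0.2 -0.1 -0.2] grip 0.53 q [ 0.1  -0.33  2.31  0.02  0.65  1.52]
 local [-140.7, 139.7, 52.6] toolx [ 0.5   0.06 -0.87] tooly [ 0.13 -0.99  0.  ]
 -> d(mm) [ 1.4 -1.  -6.4] rot(deg) [ 0.14 -0.03 -0.36] min rows 0.1
```

View pics/wrist17.png

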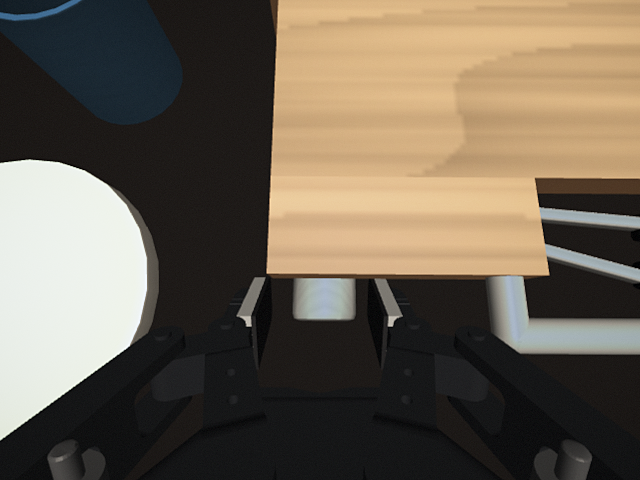

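Request:
send_rows(moves=[[0.002, -0.001, -0.007, 0, 0, 0, 0.05], [0, 0, 0, 0, 0, 0, 0.05], [0, 0, 0, 0, 0, 0, -1], [0, 0, 0, 0, 0, 0, -1], [0, 0, 0, 0, 0, 0, -1]], squeeze=40)

```text
time_s: 28.42
eef_pos: [439.7, 124.4, 45.7]
eef_rot: [0.033, 0.865, 0.056, -0.498]
ft_force: [-0.5, -6.2, 1.6]
gripper_width: 0.314
```

```bash
python3 - <<'E'
from arc import *
M=ori(30,'y',-1)
plan(tcp([-159,138.5,80],M),M)
n="wrist"
im,d=env.capture(n)
cv2.imwrite(f"pics/{n}18.png",im[:,:,::-1])
E
```

```text
t 28.43 pos [439.7 124.4  45.7] F [-0.5 -6.2  1.6] grip 0.31 q [ 0.09 -0.32  2.31  0.03  0.62  1.52]
 local [-138.9, 137.7, 45.7] toolx [ 0.5   0.06 -0.87] tooly [ 0.13 -0.99  0.  ]
 -> d(mm) [-0.7  0.7  0.5] rot(deg) [ 0.09  0.09 -0.17] min rows 0.02
```

View pics/wrist18.png

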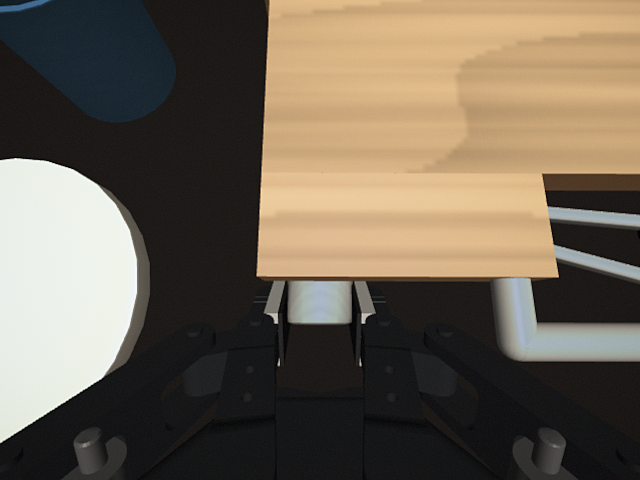

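Request:
send_rows(moves=[[-0.001, 0, 0, 0, 0, 0, -1], [0, 0, 0, 0, 0, 0, -1]])

```text
time_s: 28.72
eef_pos: [439.2, 124.3, 45.8]
eef_rot: [0.033, 0.865, 0.056, -0.498]
ft_force: [14.0, -5.2, -8.9]
gripper_width: 0.31
```

Request:
send_rows(moves=[[-0.001, 0, 0, 0, 0, 0, -1], [0, 0, 0, 0, 0, 0, -1]])

```text
time_s: 28.98
eef_pos: [439.0, 124.3, 46.0]
eef_rot: [0.033, 0.865, 0.056, -0.497]
ft_force: [35.4, -2.4, -26.5]
gripper_width: 0.306
```

Request:
send_rows(moves=[[-0.001, 0, 0, 0, 0, 0, -1], [0, 0, 0, 0, 0, 0, -1]])

```text
time_s: 29.22
eef_pos: [438.3, 124.3, 46.5]
eef_rot: [0.033, 0.865, 0.056, -0.497]
ft_force: [30.1, -4.2, -18.1]
gripper_width: 0.31
```

Request:
send_rows(moves=[[0, 0, 0, 0, 0, 0, 0.05], [0, 0, 0, 0, 0, 0, 0.05], [0, 0, 0, 0, 0, 0, 0.05], [-0.008, -0.001, 0.014, 0, 0, 0, 0.05], [-0.012, -0.0015, 0.021, 0, 0, 0, 0.05]])

```text
time_s: 29.85
eef_pos: [415.8, 122.2, 80.0]
eef_rot: [0.033, 0.864, 0.056, -0.499]
ft_force: [1.1, 0.9, 1.1]
gripper_width: 0.519
```

Request:
send_rows(moves=[[-0.012, -0.0015, 0.021, 0, 0, 0, 0.05], [-0.01, 0, 0.03, 0, 0, 0, 0.05], [0, 0.02, 0.05, 0, 0, 0, 0.05], [-0.01, 0.04, 0.05, 0, 0, 0, 0.05], [-0.02, 0.05, 0.04, 0, 0, 0, 0.05]])

```text
time_s: 30.48
eef_pos: [368.9, 220.5, 264.3]
eef_rot: [0.032, 0.865, 0.056, -0.498]
ft_force: [1.7, 0.8, -0.5]
gripper_width: 0.528
```

Request:
send_rows(moves=[[-0.02, 0.05, 0, 0, 0, 0, 0.05], [-0.02, 0.05, 0, 0, 0, 0, 0.05], [-0.01, 0.05, 0, 0, 0, 0, 0.05], [0, 0, 0, 0, 0, 0, 0.05]])

```text
time_s: 30.98
eef_pos: [320.1, 366.7, 260.4]
eef_rot: [0.035, 0.863, 0.058, -0.5]
ft_force: [-0.6, -0.6, -0.8]
gripper_width: 0.524
```

```bash
python3 - <<'E'
from arc import *
plan([0,0,0],np.eye(3))
for n in ["side","top"]:
    im,d=env.capture(n); W=cloud(n,d); L=np.stack([(W-O)@ex,(W-O)@ey,W[...,2]],-1)
    cv2.imwrite(f"pics/{n}19.png",im[:,:,::-1])
    m=(abs(L[...,1])<130)&(L[...,0]>-140)&(L[...,0]<-40)&(L[...,2]>90)&(L[...,2]<150); p=L[m]
    A_=np.c_[p[:,:2],np.ones(len(p))]; r=np.linalg.lstsq(A_,p[:,2],rcond=None)[0]; print(n,"flap plane",r[:2].round(4),"z at x=-90",(r[2]-90*r[0]).round(1))
    for s in (1,-1):
        m=(abs(L[...,1]-140*s)<16)&(L[...,0]>-190)&(L[...,0]<-152)&(abs(L[...,2]-80)<25); p=L[m]
        print("knob",s,len(p),np.percentile(p,[2,10,50],axis=0).round(1).tolist())
    for t in ["mug","syrup","plates","tongs"]:
        for r in env.masks_of(n,t)[:1]:
            p=W[r["mask"]&(d>0)]; print(n,t,round(r["confidence"],2),len(p),np.percentile(p,3,axis=0).round(),np.percentile(p,97,axis=0).round())
E
```

```text
t 30.98 pos [320.1 366.7 260.4] F [-0.6 -0.6 -0.8] grip 0.52 q [ 0.95 -0.28  1.83 -0.39  1.25  2.45]
 local [-226.7, 393.3, 260.4] toolx [ 0.49  0.07 -0.87] tooly [ 0.14 -0.99  0.  ]
 -> d(mm) [-320.1 -366.7 -260.4] rot(deg) [-152.03  -10.2    88.08] min rows 14.21
side flap plane [ 0.0356 -0.002 ] z at x=-90 121.1
knob 1 109 [[-164.6, 124.7, 71.7], [-164.0, 126.1, 74.6], [-162.0, 133.3, 86.5]]
knob -1 165 [[-165.0, -155.4, 71.8], [-164.3, -153.5, 75.2], [-162.5, -144.7, 87.1]]
side mug 0.78 946 [539. 258.  32.] [616. 337.  97.]
side syrup 0.64 2340 [ 546. -300.   10.] [ 587. -252.  171.]
side plates 0.66 2274 [328. 229.  22.] [475. 381.  37.]
side tongs 0.62 732 [ 461. -131.    3.] [509.  57.  15.]
top flap plane [0.0084 0.    ] z at x=-90 120.4
knob 1 73 [[-166.2, 126.8, 82.2], [-164.8, 129.0, 84.9], [-158.8, 138.9, 90.4]]
knob -1 71 [[-166.3, -152.4, 78.2], [-165.5, -150.0, 83.6], [-159.5, -138.0, 90.8]]
top mug 0.66 1071 [537. 259.   0.] [613. 337.  97.]
top syrup 0.91 729 [ 544. -286.   17.] [ 597. -236.  172.]
top plates 0.45 24246 [ 444. -148.  102.] [852. 178. 234.]
top tongs 0.74 751 [ 544. -290.   19.] [ 599. -236.  173.]
```

View pics/side19.png

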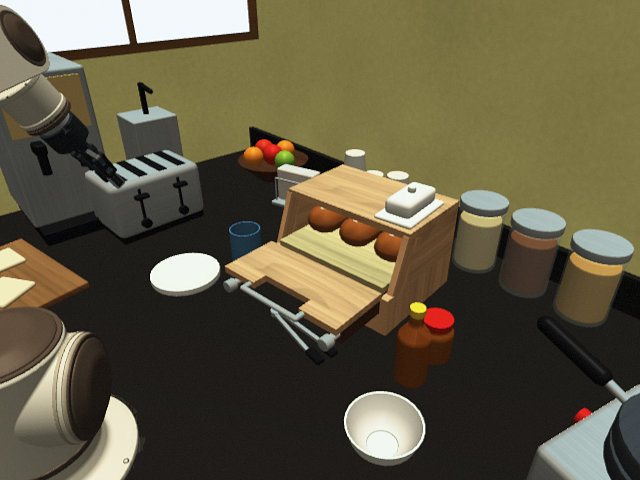

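```bash
python3 - <<'E'
from station import env
s=env.get_state(); print(s["qd"].round(3),s["ft_force"].round(1)); print(env.job_done())
E
```

```text
[ 0.006  0.005 -0.001 -0.     0.     0.002] [-0.2 -0.4  1. ]
the job is handed in; nothing more can be done
None
```

I pulled both supports out to their stops, then brought the flap over by its bar and lowered it onto them under grip. I released it only once the wrist force showed it resting on the supports. The job was handed in at about 31 s, with the arm clear and reading no contact force.

**What went wrong on the way:** my first grasp on the left knob closed on nothing. The fingertips in the images were about 44 mm short of where the tool data puts them. I corrected for that and every later grasp held.

**Last checks:**
- **Flap:** its top measured 120 to 121 mm up, where 121 is expected. The top camera showed it level within 0.5 to 0.8°. The side camera showed about 2° of slope, which I put down to depth error.
- **Supports:** the cameras gave a travel of about 115 to 119 mm, slightly under the nominal 120. I re-gripped the left knob and it met a hard stop at once, about 35 N within 1.5 mm. I did not re-test the right one, but both cameras place it within 0.5 mm of the left, and it also held against about 12 N at the end of its pull.
- **Surroundings:** mug, syrup and plates were unchanged within camera noise at the last check. Jar, bowl and butter dish were last measured one look earlier, also unchanged. The tongs matched in the side view. The top-view networks mislabelled the tongs and plates at the end, so I ignored those two results.

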